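Fit the bench peg from behind the tin and the block

TASK

Fit the notched wooden bench peg to the jeweller's bench: first clear the knobbed tin and the handled steel block that stand in front of it onto the rubber mat, then lay the peg flat in the steel bracket with its hole over the bracket's hole, and drop the brass-headed lock pin through both until its collar rests on the peg. Finally stand the tin back on the centre of the round white plastic pad and the block back on the centre of the square white plastic pad. Never tip the tin or the block over, and leave the peg where it is until both are on the mat.

Things in the scene. Friction and masses are not known exactly. Their poses are not given: they have to be found in the camera images.
- tin_knob (a point): Grip-knob centre of the round aluminium tin (one solid piece, 0.25 kg): body 57 mm across, 37 mm high; on it an upright dark wooden knob 20 mm across, from 41 to 71 mm above the underside. This point is on the axis, 56 mm above the underside; z up. Starts on the round pad; take it by the knob from above.
- block_grip (a point): Handle centre of the square steel bench block (0.45 kg): slab 54 x 54 x 22 mm with an upright light-wood handle, 20 mm across from 44 to 68 mm above the underside, swelling to 24 mm at 74 mm, top at 83 mm. This point is on the handle's axis, 60 mm above the underside; x, y along the slab's edges, z up. Starts on the square pad, about 16 mm from the tin.
- peg_mid (a point): Centre, half-way up, of the wooden bench peg: 95 long (x -45 to +50) x 44 wide (y) x 18 mm thick, 0.09 kg. Notched nose at +x; upright 16 mm through hole 28 mm from here towards -x. Lies flat on the table behind tin and block, 10 to 14 mm from them: no room for a finger until they are gone; about 42 mm to the back rail. Pinch it across y between x = +4 and +26, so fingers clear the bracket's cheeks.
- pin_head (a point): Centre of the lock pin's upright brass head, 18 mm across, 30 mm high; under it a collar 26 mm across (5 mm thick, underside 19 mm below this point), then a 9 mm steel shaft with a conical end, tip 55 mm below this point. 0.06 kg, z up. Starts upright, hung by its collar in a wooden rest 44 x 44 x 38 mm high; lifts straight out.
- mat: Dark rubber mat fixed on the table, 180 (x) x 100 (y) x 4 mm: the side area, with room for the tin and the block beside each other along x. Origin at the centre of its underside.
- bracket_hole (a point): Mouth of the upright 14 mm through hole in the fixed steel bracket, on its base 24 mm above the table. The seated peg lies on the base, its x along this x, its centre 28 mm ahead (+x) and 9 mm up. Flared cheeks (y; x -20 to +12, 20 mm high) and a rear stop guide its tail (3 mm play); ahead of x = 14 the base is 40 mm wide, free beside. Pin home: head centre 37 mm above this point.
- round_pad: Round white plastic pad fixed on the table in the stall, 70 mm across, 3 mm thick: the tin's place. Origin at the centre of its underside. It lies 72 mm from the square pad's centre, left or right of it.
- square_pad: Square white plastic pad fixed on the table in the stall, 70 x 70 mm, 3 mm thick: the block's place. Origin at the centre of its underside; x and y along its edges.
- stall: Dark wooden storage stall fixed on the table, open towards -x: back rail (inner face at x = +100 mm) and two side rails (inner faces at y = +-80 mm, x from -24 to +106), 30 mm high, 12 mm thick, no floor. Both pads lie at x = -27 mm. Origin on the table; x points to the back rail.

How it is judged (in metres and radians):
On the way, in this order (a step that is already met when the one before it is completed fails the run):
1. the tin and the block both stand released on the rubber mat, the peg not yet taken (x of tin_knob in the frame of mat between -0.09 and 0.09 m and y of tin_knob in the frame of mat between -0.05 and 0.05 m and z of tin_knob in the frame of mat below 0.07 m and angle between each of tin_knob, block_grip's own z axis and vertical below 0.12 rad and x of block_grip in the frame of mat between -0.09 and 0.09 m and y of block_grip in the frame of mat between -0.05 and 0.05 m and z of block_grip in the frame of mat below 0.074 m and contact force between each of tin, block and the fingers below 0.3 N and linear speed of each of tin, block below 0.03 m/s and distance of peg_mid from where it was at the start of the episode below 0.03 m), for 0.1 s.
2. the peg lies flat in the bracket, hole over hole, released (x of peg_mid in the frame of bracket_hole between 0.021 and 0.036 m and y of peg_mid in the frame of bracket_hole between -0.008 and 0.008 m and z of peg_mid in the frame of bracket_hole below 0.013 m and angle between the x axis of peg_mid and the x axis of bracket_hole, either way round below 0.16 rad and angle between peg_mid's own z axis and vertical below 0.08 rad and contact force between peg and the fingers below 0.3 N and linear speed of peg below 0.03 m/s), for 0.1 s.
3. the lock pin is home through the peg and the bracket (x of peg_mid in the frame of bracket_hole between 0.021 and 0.036 m and y of peg_mid in the frame of bracket_hole between -0.008 and 0.008 m and z of peg_mid in the frame of bracket_hole below 0.013 m and angle between the x axis of peg_mid and the x axis of bracket_hole, either way round below 0.16 rad and angle between peg_mid's own z axis and vertical below 0.08 rad and horizontal distance between pin_head and bracket_hole below 0.008 m and z of pin_head in the frame of bracket_hole below 0.041 m and angle between pin_head's own z axis and vertical below 0.12 rad and contact force between lock_pin and the fingers below 0.3 N and linear speed of lock_pin below 0.03 m/s), for 0.1 s.
At the end, for the whole second after the job is handed in: Peg flat in the bracket, within 8 mm and 9 degrees of hole over hole; lock pin upright through both, its collar within 4 mm of the peg; tin upright within 15 mm of the round pad's centre, block upright within 15 mm of the square pad's centre; all released and at rest (all of step 3 and horizontal distance between tin_knob and round_pad below 0.015 m and z of tin_knob in the frame of round_pad below 0.065 m and angle between each of tin_knob, block_grip's own z axis and vertical below 0.1 rad and horizontal distance between block_grip and square_pad below 0.015 m and z of block_grip in the frame of square_pad below 0.069 m and contact force between each of tin, block, peg and the fingers below 0.3 N and linear speed of each of tin, block, peg below 0.03 m/s); the robot touches nothing.
It fails at once if the tin is tipped over (angle between tin_knob's own z axis and vertical above 0.7 rad).
It fails at once if the block is tipped over (angle between block_grip's own z axis and vertical above 0.7 rad).
It also fails if it takes over 141 s, if anything falls off the work surface, if the arm or the gripper's body presses on something with over 40 N, if the wrist force passes 120 N, or if a joint passes its speed limit or range.

ROBOT

A 6-joint arm with a two-finger parallel gripper is mounted at the origin on the work surface. World frame = base frame: x ahead of the robot, y to its left, z up, the work surface at z = 0. Lengths are in m, angles in degrees, forces in N, time in s.
With the tool pointing down it reaches from about 0.4 to 0.825 m from the base axis. Payload 7 kg.
Tool frame: the origin (TCP) lies at the very end of the fingers, on their centre line; the grasp point (between the pads) lies 19 mm behind it (r.hold_point_z is the distance from the TCP to the grasp point, in m); z points along the fingers, y is the direction in which the jaws open and shut (so a half turn about z gives the same grasp; the last joint's range is limited). The gripper opens to 88 mm and grips with 3 to 60 N. Pads are 19 mm wide; open, the fingers measure 130 mm over their backs; the gripper's body (78 mm by 193 mm) begins 47 mm behind the grasp point.
Start: joints at [-56.488, 20.546, 0.682, 0, -70.136, -16.507], TCP at [0.197, -0.645, 0.203] pointing down, gripper open.
Joint ranges: [-176.03, 176.03], [-82.01, 121.73], [-58.28, 71.71], [-173.87, 95.51], [-174.79, -0.11], [-173.66, 173.66]. Speed limits (degrees/s): [136.94, 136.94, 172.46, 180, 180, 180].

INTERFACE

Orientations are given as [roll, pitch, yaw] about the fixed x, y, z axes, in that order (R = Rz(yaw) Ry(pitch) Rx(roll)).
In Python, from plant import r gives the robot as it stands. The module is installed in compiled form; this text tells all that it offers.
- The arm moves only by the shell command python3 -m inch 'ROWS' [FORCE]. ROWS is text: rows parted by semicolons, each of 7 numbers parted by spaces: the shift along the tool's x, y, z in m, then the turn, a rotation vector about the tool's x, y, z in rad, then the opening, from 0 (shut) to 1 (fully open). In form: tx ty tz ax ay az jaw; .... A call has 1 to 20 rows; each row shifts and turns the commanded pose from where the row before left it, along the tool's axes as they then stand; what a row does not reach is not made up. A row lasts 1/12 s, in which the tool goes at most 41.7 mm and 7.16 degrees, less where a joint would pass 70% of its speed; a pose out of reach is approached as far as the arm can. A call with a gripper value outside its range is refused whole. The fingers move at their own pace and stop on an object; FORCE is the grip in N (left out, the last holds). Time passes only in rows, so rows that do not move let the fingers close. It gives the time, the measured TCP pose, the force and the opening at its end, in the units of the state.
- r.get_state(): the state, without advancing time (a new reading comes with each control period).
- r.capture(name): name is "side" or "top"; returns the picture (400x640x3 uint8, red, green, blue); there is no depth.
- r.camera_params(name): a dict with "vfov" (degrees; the focal length in pixels is half the picture's height over the tangent of half this angle, whatever the lens; pixels are square), "cx", "cy" (the principal point, pixels), "R" (3x3) and "t" (3): a world point X has camera coordinates R X + t. Camera axes: x right, y down, z forward; pixel columns grow to the right and rows downward; lengths in m; the calibration is good to about 2 mm. A picture is of the moment at which its call begins. camera_params takes no time and is no camera call.
- r.close_job(): hands the job in, once; it reports no verdict.
Trained networks look in the newest picture that a camera, given by its name, has taken for a name from the list of things; names that differ only in an ending like _2 or _b are one class to them, and where a whole thing is asked for, a point or a joint stands for the part that bears it (a point fixed in the world has none). Each returns a list of dicts, best first, with "p" (0 to 1); they miss things now and then, are a little off and sometimes report something else, mostly with a low value. They report only what shows in the picture. A call takes as long as a camera call.
- r.recognise(target, camera): "xy" ([column, row] in pixels, amid what is visible of it).
The state is a dict: "time_s": time; "joints": joint angles; "qd": joint speeds; "joint_torque": joint torques, N m; "tcp_pos": TCP position; "eef_rot": TCP orientation; "contact_force": force on the tool from outside, world axes, zero at the start; "moment": the same for the moment, N m; "gripper_width": finger opening in m.
Only numpy, scipy, OpenCV 4.12 (cv2) and the standard library are available. Lean on these libraries where they do the work, as an engineer would, in place of code of your own. Each camera call takes 0.05 s, during which the arm holds its last target.

## Working session

There is one attempt and no reset: what is moved stays moved. The work goes in short steps, Python scripts to look and compute and a shell command to move; the robot and the scene stay as the last step left them, time stands still between calls to the robot, and variables do not carry over. Pictures are saved under pics/ and viewed, and the job is handed in when it is done.

```bash
mkdir -p pics; ls
python3 - <<'E'
from plant import r
import cv2,json
s=r.get_state()
for k,v in s.items(): print(k,v)
print(r.hold_point_z)
for n in("side","top"):
    im=r.capture(n); cv2.imwrite(f"pics/{n}0.png",im[:,:,::-1]); p=r.camera_params(n); print(n,p)
    for t in ["tin_knob","block_grip","peg_mid","pin_head","mat","bracket_hole","round_pad","square_pad","stall"]:
        print(n,t,[(list(map(int,d["xy"])),round(d["p"],2)) for d in r.recognise(t,n)[:3]])
print(r.get_state()["time_s"])
E
```

```text
pics
time_s 0.0
joints [-5.64896251e+01  2.05926641e+01  6.34459255e-01 -1.90570916e-02
 -7.01366376e+01 -1.65076342e+01]
qd [ 0.05847831 -0.01058924  0.04238196 -0.14282358  0.01424315 -0.09816124]
joint_torque [ 1.10818610e-04 -5.82724214e+01  2.93062305e+01  6.99745148e+00
  7.05741797e-03 -1.54878280e-04]
tcp_pos [ 0.19720157 -0.64500292  0.20241741]
eef_rot [ 1.79903976e+02 -9.77485614e-03 -1.63003741e+02]
contact_force [-0.1715775  -0.48399145 -0.47913535]
moment [-0.0136122   0.00248828 -0.05238046]
gripper_width 0.08749165377059047
0.0188
side {'vfov': 57.94191266705847, 'cx': 314.08514740210364, 'cy': 198.829618409783, 'R': array([[ 0.87913158, -0.47656923, -0.003072  ],
       [-0.30988207, -0.56672125, -0.76341347],
       [ 0.3620784 ,  0.67209284, -0.64590281]]), 't': array([-0.45455389,  0.225288  ,  0.51880461])}
side tin_knob [([319, 193], 0.82)]
side block_grip [([330, 217], 0.59)]
side peg_mid [([348, 202], 0.88)]
side pin_head [([274, 229], 0.66)]
side mat [([365, 371], 0.92)]
side bracket_hole [([227, 167], 0.93)]
side round_pad [([306, 206], 0.48), ([349, 203], 0.2)]
side square_pad [([328, 217], 0.69), ([317, 234], 0.63), ([226, 167], 0.63)]
side stall [([373, 225], 0.64)]
top {'vfov': 46.31380262409451, 'cx': 326.9501812340305, 'cy': 199.84934593538983, 'R': array([[-0.01162422, -0.99967684, -0.02260735],
       [-0.9805188 ,  0.01582909, -0.19578642],
       [ 0.19608101,  0.01989107, -0.98038594]]), 't': array([0.01834187, 0.52894413, 0.88638543])}
top tin_knob [([295, 187], 0.85), ([208, 251], 0.6)]
top block_grip [([328, 196], 0.64)]
top peg_mid [([316, 166], 0.57)]
top pin_head [([337, 248], 0.71)]
top mat [([464, 246], 0.95)]
top bracket_hole [([201, 252], 0.93)]
top round_pad [([307, 201], 0.69), ([320, 135], 0.41)]
top square_pad [([340, 206], 0.94)]
top stall [([320, 134], 0.83)]
1.0
```

View pics/side0.png

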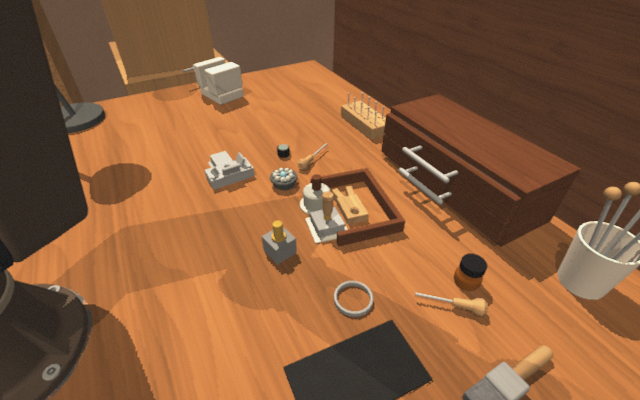

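View pics/top0.png

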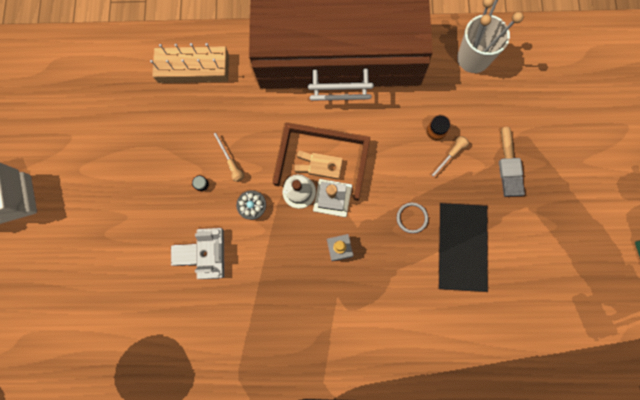

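Run:
```python
import cv2
a=cv2.imread("pics/top0.png")[110:290,170:400]
cv2.imwrite("pics/top0z.png",cv2.resize(a,None,fx=3.3,fy=3.3,interpolation=cv2.INTER_CUBIC))
a=cv2.imread("pics/side0.png")[130:270,190:420]
cv2.imwrite("pics/side0z.png",cv2.resize(a,None,fx=3.4,fy=3.4,interpolation=cv2.INTER_CUBIC))
```

```text
(no output)
```

View pics/top0z.png

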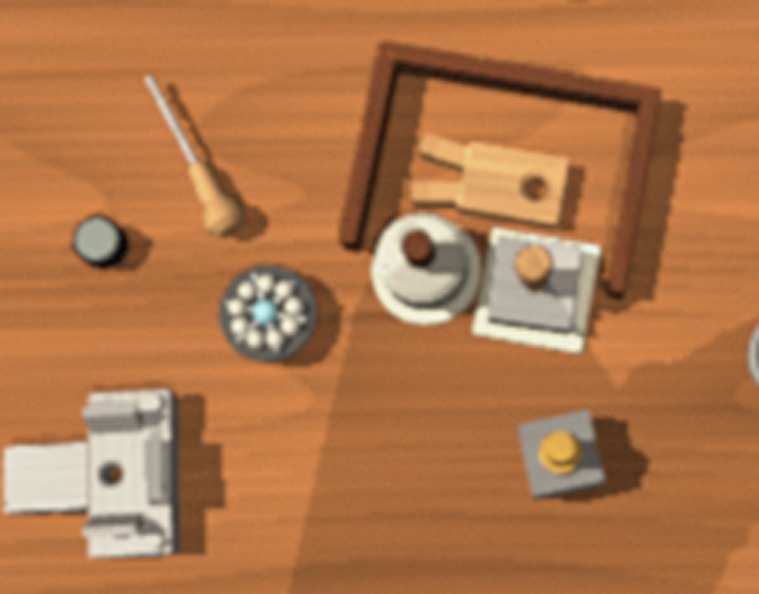

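View pics/side0z.png

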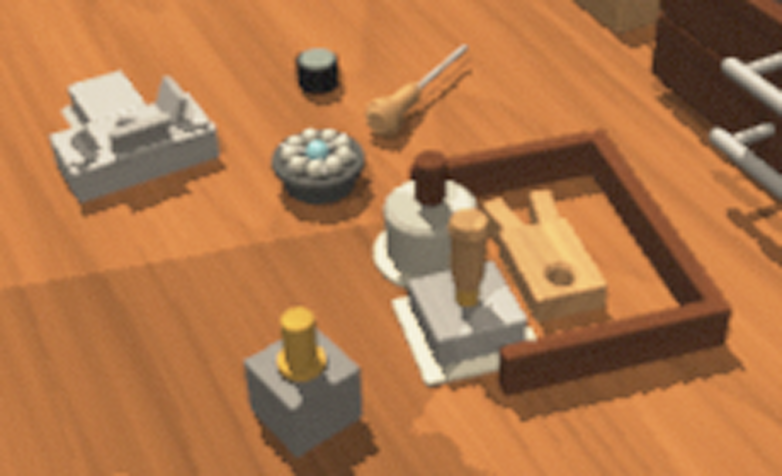

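```bash
cat > h.py <<'E'
import numpy as np
from plant import r
def cam(n):
    p=r.camera_params(n); f=200/np.tan(np.radians(p["vfov"]/2)); return p,f
def at(n,uv,z):
    p,f=cam(n);R=p["R"];t=p["t"];C=-R.T@t
    d=R.T@np.array([(uv[0]-p["cx"])/f,(uv[1]-p["cy"])/f,1]); return C+d*(z-C[2])/d[2]
def proj(n,X):
    p,f=cam(n);c=p["R"]@np.array(X)+p["t"]; return np.array([p["cx"]+f*c[0]/c[2],p["cy"]+f*c[1]/c[2]])
def T(u,v): return ((u+.5)/3.3-.5+170,(v+.5)/3.3-.5+110)
def S(u,v): return ((u+.5)/3.4-.5+190,(v+.5)/3.4-.5+130)
def tri(uvt,uvs):
    A=[];b=[]
    for n,uv in(("top",uvt),("side",uvs)):
        p,f=cam(n);R=p["R"];t=p["t"]
        for k,c in((0,"cx"),(1,"cy")):
            m=(uv[k]-p[c])/f; A.append(R[k]-m*R[2]); b.append(m*t[2]-t[k])
    X,res,_,_=np.linalg.lstsq(np.array(A),np.array(b),rcond=None); return X,res
E
python3 - <<'E'
from h import *
np.set_printoptions(precision=4,suppress=True)
p,f=cam("top");print("C",-p["R"].T@p["t"])
P=lambda n,uv,z:print(n,at("top",T(*uv),z)[:2])
P("roundpad",(427,268),.003)
sq=[(490,227),(602,243),(583,352),(473,336)]
for q in sq:P("sq",q,.003)
P("sq c",np.mean(sq,0),.003)
for q in [(381,43),(658,90),(343,246),(623,297)]:P("rail outer top?",q,.03)
P("tin knob top",(417,243),.074)
P("block top",(532,260),.086)
print("peg")
for q in [(465,143),(568,157),(559,223),(460,208)]:P("c",q,.018)
P("hole",(535,187),.018)
print("pin")
P("head top",(560,446),.038+.005+.03)
for q in [(517,427),(588,411),(605,484),(532,498)]:P("rest",q,.038)
print("bracket hole");P("h",(110,474),.024)
for q in [(4,446),(4,513),(86,512),(86,442)]:P("base",q,.024)
for q in [(440,204),(487,206),(488,291),(439,289)]:print("mat",at("top",q,.004))
for n,u,s in [("tinknob top",(417,243),(431,162)),("blocktop",(532,260),(469,222)),("pin top",(560,446),(297,317)),("peg hole",(535,187),(559,275)),("brac hole?",(110,474),(133,140))]:
    print(n,*tri(T(*u),S(*s)))
E
```

```text
C [ 0.345  -0.0077  0.973 ]
roundpad [0.5595 0.0711]
sq [0.586  0.0303]
sq [ 0.5741 -0.0419]
sq [ 0.5031 -0.0282]
sq [0.5146 0.0417]
sq c [0.5442 0.0005]
rail outer top? [0.7028 0.0987]
rail outer top? [ 0.6676 -0.0789]
rail outer top? [0.5686 0.1219]
rail outer top? [ 0.533  -0.0532]
tin knob top [0.5592 0.0714]
block top [0.5449 0.0025]
peg
c [0.6383 0.0454]
c [ 0.6277 -0.0208]
c [ 0.5841 -0.0143]
c [0.5951 0.0488]
hole [0.6081 0.0007]
pin
head top [ 0.4364 -0.0123]
rest [0.4519 0.0135]
rest [ 0.461  -0.0298]
rest [ 0.4167 -0.0392]
rest [0.4089 0.005 ]
bracket hole
h [0.428  0.2653]
base [0.4462 0.3322]
base [0.4049 0.3299]
base [0.4049 0.2792]
base [0.448  0.2811]
mat [ 0.5261 -0.2251  0.004 ]
mat [ 0.5203 -0.3227  0.004 ]
mat [ 0.3459 -0.311   0.004 ]
mat [ 0.3511 -0.2128  0.004 ]
tinknob top [0.5606 0.0714 0.0708] [0.]
blocktop [0.5465 0.0024 0.0808] [0.]
pin top [ 0.4372 -0.0124  0.0724] [0.]
peg hole [0.6088 0.0006 0.0165] [0.]
brac hole? [0.4318 0.2704 0.0051] [0.]
```

```bash
cat >> h.py <<'E'
from scipy.spatial.transform import Rotation as Ro
def go(x,y,z,yaw=None):
    s=r.get_state(); Rm=Ro.from_euler("xyz",s["eef_rot"],degrees=True)
    d=Rm.inv().apply(np.array([x,y,z])-s["tcp_pos"])
    n=int(np.ceil(np.linalg.norm(d)/.041))
    print("t",round(s["time_s"],2),"tcp",s["tcp_pos"].round(4),"rot",s["eef_rot"].round(2),"w",round(s["gripper_width"],4),"F",s["contact_force"].round(1))
    print("delta tool mm",(d*1000).round(1),"rows>=",n,"per row mm",(d*1000/n).round(2))
    if yaw is not None:
        rv=(Rm.inv()*Ro.from_euler("xyz",[180,0,yaw],degrees=True)).as_rotvec(); print("turn",rv.round(4))
E
python3 -m inch '0 0 0 0 0 -0.1232 0.6;0 0 0 0 0 -0.1232 0.6;0 0 0 0 0 -0.1232 0.6;0 0 0 0 0 -0.1232 0.6;0 0 0 0 0 -0.1232 0.6;0 0 0 0 0 -0.1232 0.6;0 0 0 0 0 -0.1232 0.6;0 0 0 0 0 -0.1232 0.6;0 0 0 0 0 -0.1232 0.6'
python3 -c "
from h import *
go(.560,.0714,.19,-100)"
```

```text
time_s: 1.75
tcp_pos: [0.1974, -0.6455, 0.2034]
eef_rot: [-180.0, -0.0, -99.1]
contact_force: [0.1, 0.5, 1.3]
gripper_width: 0.0521
t 1.75 tcp [ 0.1974 -0.6455  0.2034] rot [-180.     -0.    -99.12] w 0.0521 F [0.1 0.5 1.3]
delta tool mm [-765.3 -244.5   13.4] rows>= 20 per row mm [-38.26 -12.22   0.67]
turn [-0.     -0.      0.0154]
```

```bash
python3 -m inch '-0.038 -0.0122 0 0 0 0 0.6;-0.038 -0.0122 0 0 0 0 0.6;-0.038 -0.0122 0 0 0 0 0.6;-0.038 -0.0122 0 0 0 0 0.6;-0.038 -0.0122 0 0 0 0 0.6;-0.038 -0.0122 0 0 0 0 0.6;-0.038 -0.0122 0 0 0 0 0.6;-0.038 -0.0122 0 0 0 0 0.6;-0.038 -0.0122 0 0 0 0 0.6;-0.038 -0.0122 0 0 0 0 0.6;-0.038 -0.0122 0 0 0 0 0.6;-0.038 -0.0122 0 0 0 0 0.6;-0.038 -0.0122 0 0 0 0 0.6;-0.038 -0.0122 0 0 0 0 0.6;-0.038 -0.0122 0 0 0 0 0.6;-0.038 -0.0122 0 0 0 0 0.6;-0.038 -0.0122 0 0 0 0 0.6;-0.038 -0.0122 0 0 0 0 0.6;-0.038 -0.0122 0 0 0 0 0.6;0 0 0 0 0 0 0.6'
python3 -c "
from h import *
go(.560,.0714,.13,-100)"
```

```text
time_s: 3.42
tcp_pos: [0.5477, 0.0336, 0.2031]
eef_rot: [-179.9, 0.0, -99.3]
contact_force: [1.4, -0.1, -0.0]
gripper_width: 0.0531
t 3.42 tcp [0.5477 0.0336 0.2031] rot [-1.7993e+02  3.0000e-02 -9.9250e+01] w 0.0531 F [ 1.4 -0.1 -0. ]
delta tool mm [-39.3  -6.   73.1] rows>= 3 per row mm [-13.1   -2.    24.37]
turn [-0.0012  0.0005  0.013 ]
```

```bash
python3 -m inch '-0.0197 -0.003 0 0 0 0.013 0.6;-0.0197 -0.003 0.01 0 0 0 0.6;0 0 0.03 0 0 0 0.6;0 0 0.03 0 0 0 0.6;0 0 0 0 0 0 0.6'
python3 - <<'E'
from h import *
import cv2
go(.560,.0714,.046,-100)
im=r.capture("side");cv2.imwrite("pics/s1.png",cv2.resize(im[100:280,200:440,::-1],None,fx=3.3,fy=3.3))
E
```

```text
time_s: 3.83
tcp_pos: [0.5538, 0.0657, 0.128]
eef_rot: [179.5, -0.2, -100.2]
contact_force: [-1.3, 0.2, -0.5]
gripper_width: 0.053
t 3.83 tcp [0.5538 0.0657 0.128 ] rot [ 179.55   -0.21 -100.24] w 0.053 F [-1.3  0.2 -0.5]
delta tool mm [-7.  -5.8 81.9] rows>= 3 per row mm [-2.32 -1.93 27.3 ]
turn [ 0.0079 -0.0036 -0.0042]
```

View pics/s1.png

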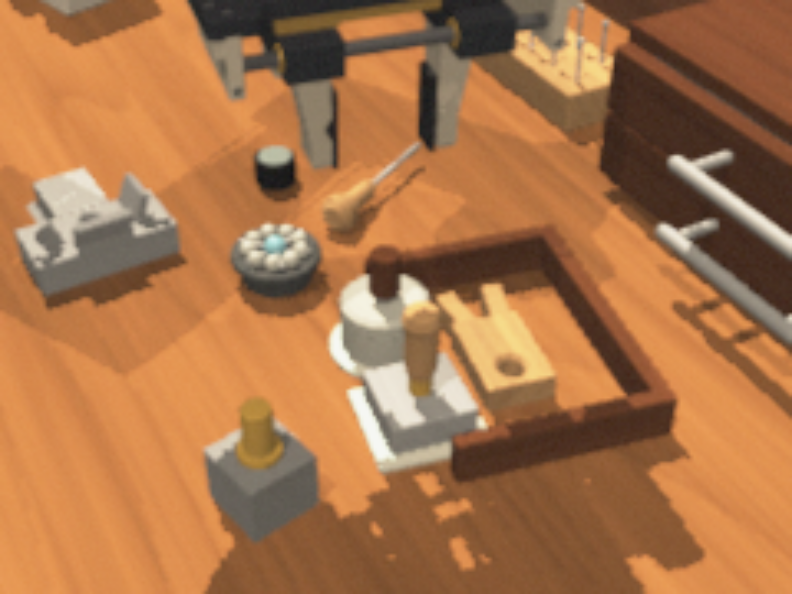

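The side view shows the open fingers hanging above the tin (knob about pixel (316,177)), with nothing disturbed. I'll let the arm settle before correcting.

```bash
python3 -m inch '0 0 0 0 0 0 0.6;0 0 0 0 0 0 0.6;0 0 0 0 0 0 0.6' 25
python3 -c "
from h import *
go(.560,.0714,.046,-100)"
```

```text
time_s: 4.13
tcp_pos: [0.5586, 0.0665, 0.1354]
eef_rot: [-179.8, 0.1, -100.2]
contact_force: [0.4, -0.1, 0.4]
gripper_width: 0.0526
t 4.13 tcp [0.5586 0.0665 0.1354] rot [-1.7984e+02  9.0000e-02 -1.0022e+02] w 0.0526 F [ 0.4 -0.1  0.4]
delta tool mm [-4.9 -0.3 89.4] rows>= 3 per row mm [-1.64 -0.09 29.81]
turn [-0.0027  0.0015 -0.0038]
```

```bash
python3 -m inch '-0.005 0 0.01 0 0 0 0.6;0 0 0.02 0 0 0 0.6;0 0 0.02 0 0 0 0.6;0 0 0.02 0 0 0 0.6;0 0 0.013 0 0 0 0.6;0 0 0.006 0 0 0 0.6;0 0 0 0 0 0 0.6;0 0 0 0 0 0 0.6' 25
python3 - <<'E'
from h import *
import cv2
go(.560,.0714,.046,-100)
im=r.capture("side");cv2.imwrite("pics/s2.png",cv2.resize(im[100:280,200:440,::-1],None,fx=3.3,fy=3.3))
E
```

```text
time_s: 4.8
tcp_pos: [0.5587, 0.0715, 0.0447]
eef_rot: [-180.0, 0.0, -100.2]
contact_force: [0.6, -1.3, -0.1]
gripper_width: 0.0526
t 4.8 tcp [0.5587 0.0715 0.0447] rot [-179.98    0.   -100.2 ] w 0.0526 F [ 0.6 -1.3 -0.1]
delta tool mm [-0.1 -1.3 -1.3] rows>= 1 per row mm [-0.14 -1.3  -1.25]
turn [-0.0004  0.     -0.0034]
```

View pics/s2.png

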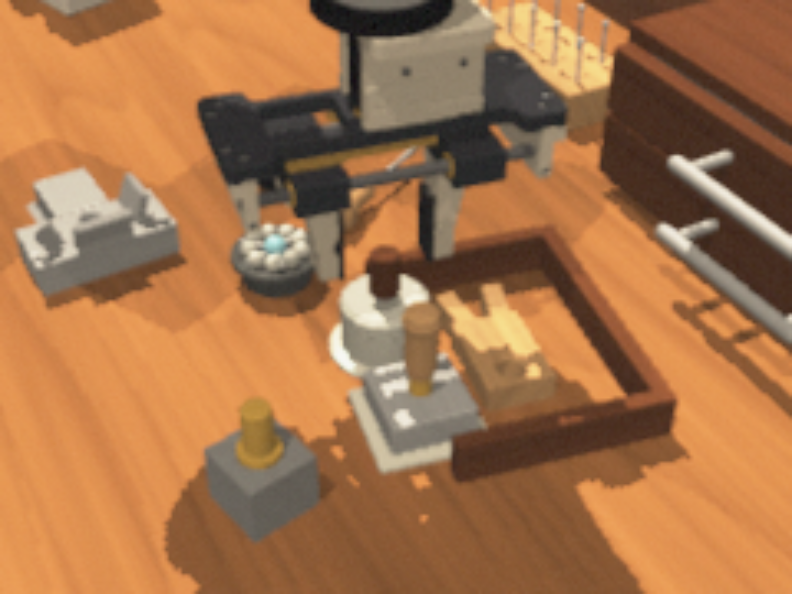

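Run:
```python
from h import *
import cv2
s=r.get_state();x=s["tcp_pos"];print(x)
for d in(-.026,0,.026):
    print(d,(proj("side",x+np.array([d*.98,-d*.17,0]))-[200,100])*3.3)
im=r.capture("top");cv2.imwrite("pics/t2.png",cv2.resize(im[110:290,170:400,::-1],None,fx=3.3,fy=3.3))
im=r.capture("side");cv2.imwrite("pics/s2b.png",cv2.resize(im[100:280,200:440,::-1],None,fx=3.3,fy=3.3))
```

```text
[0.55900505 0.07162703 0.04522003]
-0.026 [340.91432012 297.45004177]
0 [380.68626494 289.00973683]
0.026 [419.79159874 280.71089845]
```

View pics/t2.png

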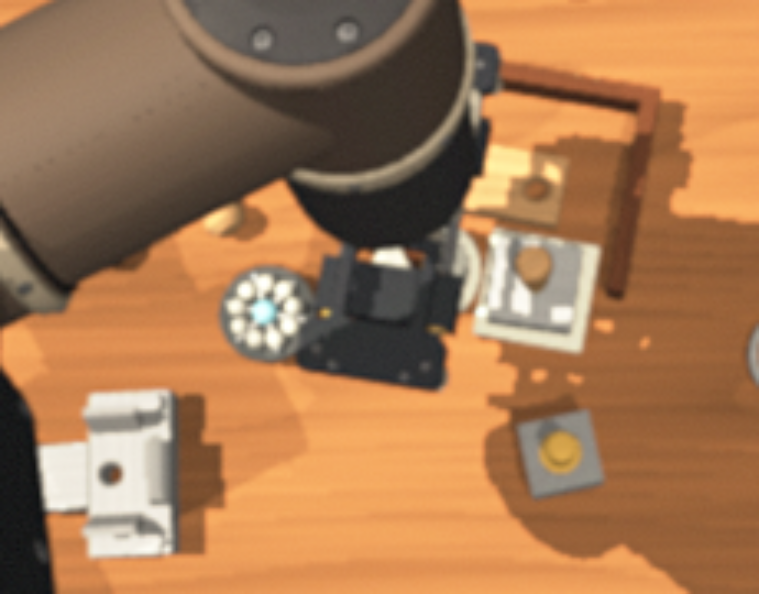

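View pics/s2b.png

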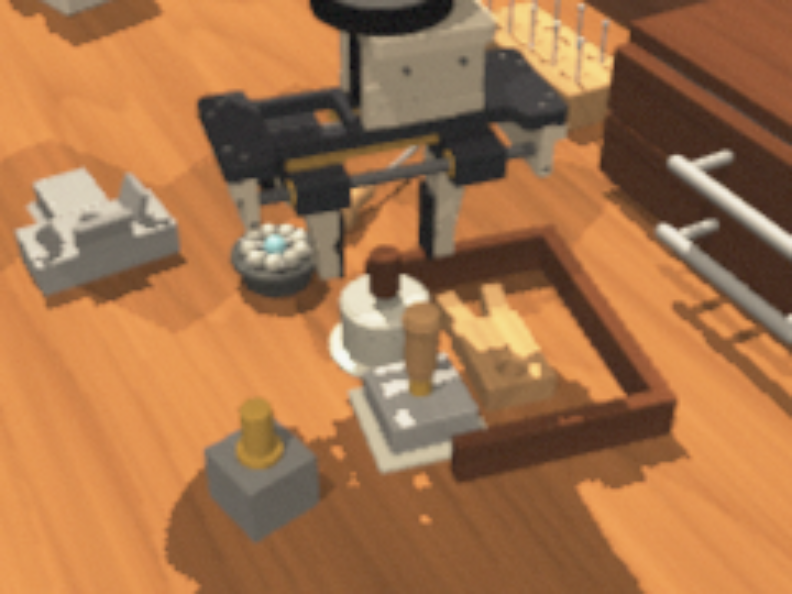

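Run:
```python
from h import *
q=lambda X:((proj("side",X)-[200,100])*3.3).round(0)
qt=lambda X:((proj("top",X)-[170,110])*3.3).round(0)
print("knob top",q([.56,.0714,.074]),"base",q([.56,.0714,.044]), "tin top rim centre",q([.56,.0714,.040]),"pad",q([.56,.0714,.003]))
s=r.get_state();x=s["tcp_pos"]
for dz in(0,.0188,.066,.13):print(dz,q(x+[0,0,dz]),qt(x+[0,0,dz]))
print("along y +17mm",q(x+[0,.017,0]),"s1",q([.557,.066,.13]))
for d in(-.026,.026):
  for w in(-.0095,.0095):
    print("tip",d,w,q(x+np.array([d*.98+w*.17,-d*.17+w*.98,0])))
```

```text
knob top [382. 251.] base [382. 290.] tin top rim centre [382. 295.] pad [382. 340.]
0 [381. 289.] [419. 253.]
0.0188 [381. 264.] [417. 246.]
0.066 [381. 200.] [410. 227.]
0.13 [381. 103.] [399. 198.]
along y +17mm [368. 274.] s1 [382. 179.]
tip -0.026 -0.0095 [346. 306.]
tip -0.026 0.0095 [337. 288.]
tip 0.026 -0.0095 [425. 289.]
tip 0.026 0.0095 [415. 272.]
```

Run:
```python
import cv2
im=cv2.imread("pics/s2b.png")
from plant import r
im=r.capture("side")[:,:,::-1]; cv2.imwrite("pics/s2c.png",cv2.resize(im[120:215,255:365],None,fx=7,fy=6.3,interpolation=cv2.INTER_CUBIC))
```

```text
(no output)
```

View pics/s2c.png

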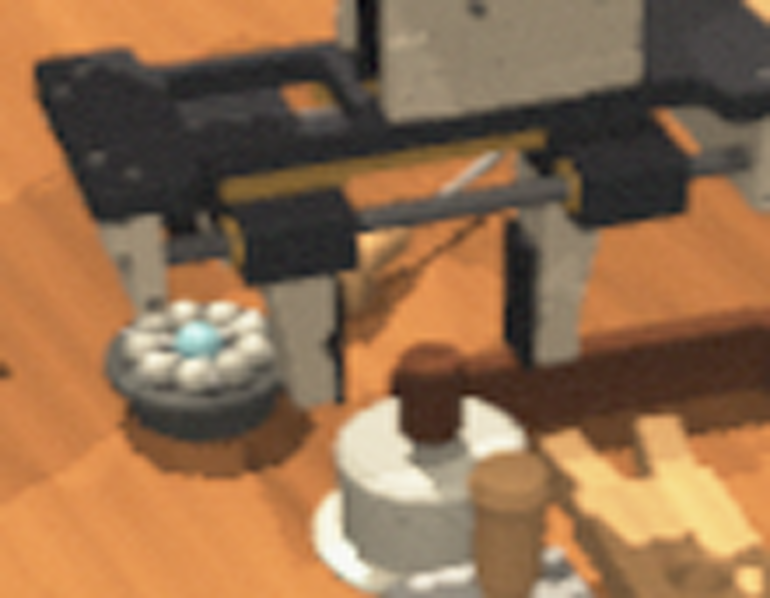

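```bash
python3 -m inch '0 0 0 0 0 0 0.1;0 0 0 0 0 0 0.1;0 0 0 0 0 0 0.1;0 0 0 0 0 0 0.1;0 0 0 0 0 0 0.1;0 0 0 0 0 0 0.1' 5
python3 - <<'E'
from plant import r
import cv2
im=r.capture("side")[:,:,::-1]; cv2.imwrite("pics/s3.png",cv2.resize(im[120:215,255:365],None,fx=7,fy=6.3,interpolation=cv2.INTER_CUBIC))
im=r.capture("top");cv2.imwrite("pics/t3.png",cv2.resize(im[110:290,170:400,::-1],None,fx=3.3,fy=3.3))
E
```

```text
time_s: 5.5
tcp_pos: [0.5589, 0.0714, 0.0446]
eef_rot: [-179.9, 0.0, -100.2]
contact_force: [0.5, -0.4, 0.1]
gripper_width: 0.0195
```

View pics/s3.png

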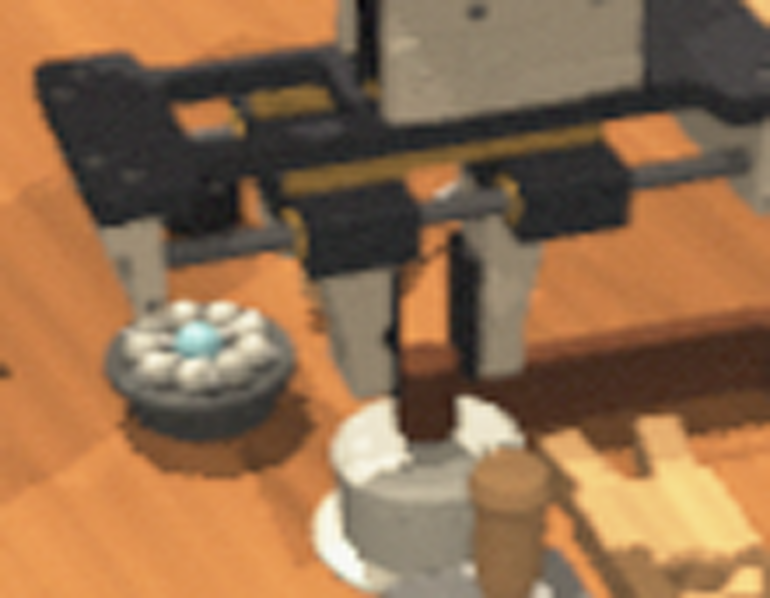

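View pics/t3.png

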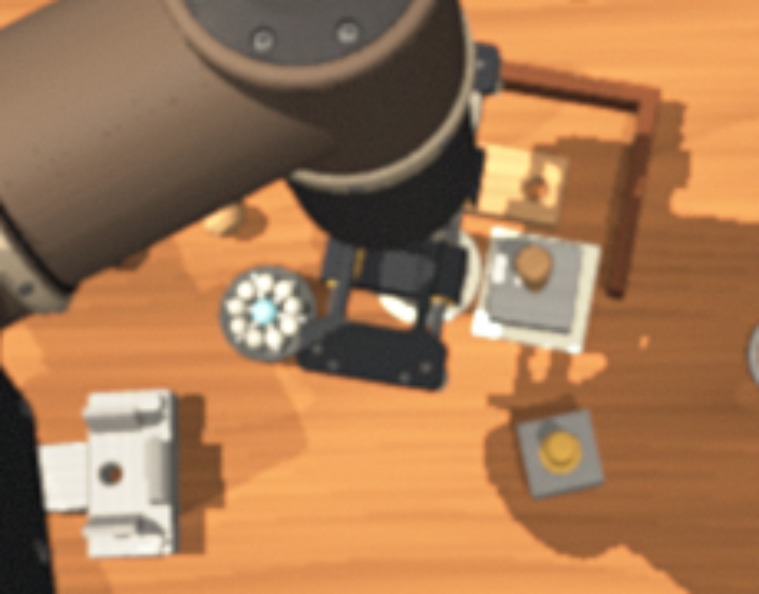

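```bash
python3 -m inch '0 0 0 0 0 0 0.1;0 0 0 0 0 0 0.1;0 0 -0.01 0 0 0 0.1;0 0 -0.015 0 0 0 0.1;0 0 -0.02 0 0 0 0.1;0 0 -0.02 0 0 0 0.1;0 0 -0.02 0 0 0 0.1;0 0 -0.025 0 0 0 0.1;0 0 -0.025 0 0 0 0.1;0 0 -0.015 0 0 0 0.1;0 0 0 0 0 0 0.1;0 0 0 0 0 0 0.1' 30
python3 - <<'E'
from h import *
import cv2
go(.478,-.271,.19,-100)
im=r.capture("side")[:,:,::-1]; cv2.imwrite("pics/s4.png",cv2.resize(im[20:270,200:420],None,fx=3,fy=2.4,interpolation=cv2.INTER_CUBIC))
E
```

```text
time_s: 6.6
tcp_pos: [0.5577, 0.0714, 0.1947]
eef_rot: [180.0, 0.1, -100.2]
contact_force: [0.1, -0.0, -3.9]
gripper_width: 0.0179
t 6.6 tcp [0.5577 0.0714 0.1947] rot [ 1.7999e+02  5.0000e-02 -1.0023e+02] w 0.0179 F [ 0.1 -0.  -3.9]
delta tool mm [351.1  17.6   4.3] rows>= 9 per row mm [39.01  1.96  0.48]
turn [ 0.0002  0.0009 -0.004 ]
```

View pics/s4.png

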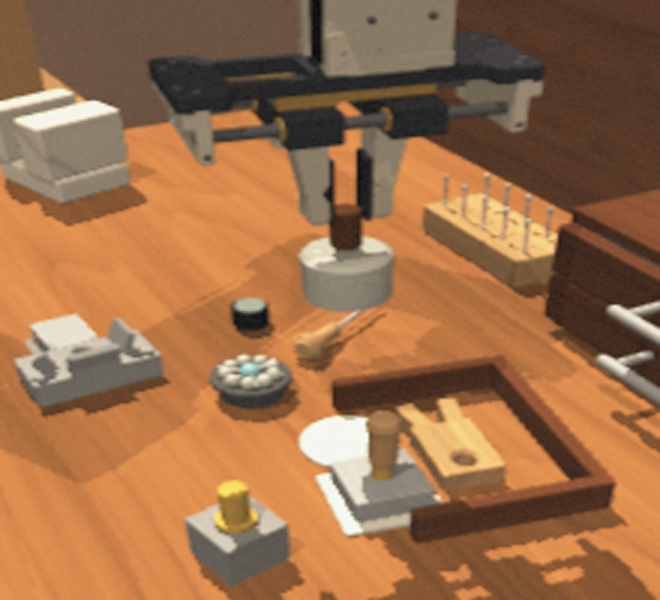

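```bash
python3 -m inch '0.01 0.0005 0 0 0 0 0.1;0.02 0.001 0 0 0 0 0.1;0.03 0.0015 0 0 0 0 0.1;0.033 0.0017 0 0 0 0 0.1;0.033 0.0017 0 0 0 0 0.1;0.033 0.0017 0 0 0 0 0.1;0.033 0.0017 0 0 0 0 0.1;0.033 0.0017 0 0 0 0 0.1;0.033 0.0017 0 0 0 0 0.1;0.033 0.0017 0 0 0 0 0.1;0.03 0.0015 0 0 0 0 0.1;0.02 0.001 0 0 0 0 0.1;0.01 0.0005 0 0 0 0 0.1;0 0 0 0 0 0 0.1;0 0 0 0 0 0 0.1;0 0 0 0 0 0 0.1'
python3 - <<'E'
from h import *
import cv2
go(.478,-.271,.0475,-100)
im=r.capture("side")[:,:,::-1]; cv2.imwrite("pics/s5.png",im)
E
```

```text
time_s: 7.98
tcp_pos: [0.478, -0.2704, 0.1936]
eef_rot: [179.9, 0.0, -100.2]
contact_force: [-0.3, -0.3, -3.1]
gripper_width: 0.0183
t 7.98 tcp [ 0.478  -0.2704  0.1936] rot [ 1.7992e+02  2.0000e-02 -1.0021e+02] w 0.0183 F [-0.3 -0.3 -3.1]
delta tool mm [  0.6  -0.3 146.1] rows>= 4 per row mm [ 0.16 -0.07 36.54]
turn [ 0.0014  0.0003 -0.0037]
```

View pics/s5.png

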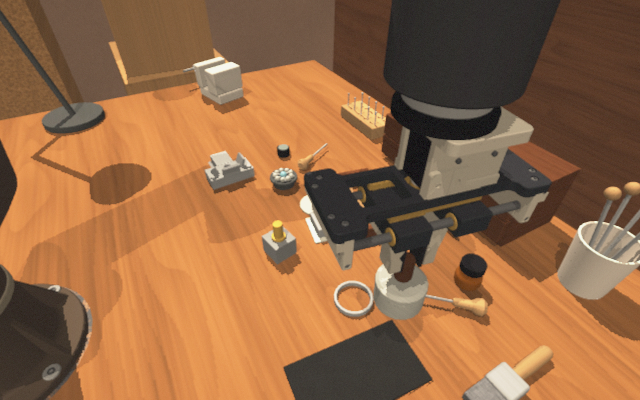

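The tin hangs upright under the fingers at about (400,290), to the right of the mat as seen in the side view, which is where it should be. Lowering now.

```bash
python3 -m inch '0 0 0.015 0 0 0 0.1;0 0 0.025 0 0 0 0.1;0 0 0.03 0 0 0 0.1;0 0 0.03 0 0 0 0.1;0 0 0.02 0 0 0 0.1;0 0 0.012 0 0 0 0.1;0 0 0.006 0 0 0 0.1;0 0 0.003 0 0 0 0.1;0 0 0.002 0 0 0 0.1;0 0 0 0 0 0 0.1;0 0 0 0 0 0 0.1;0 0 0 0 0 0 0.1'
python3 - <<'E'
from h import *
import cv2
go(.478,-.271,.0455,-100)
im=r.capture("side")[:,:,::-1]; cv2.imwrite("pics/s6.png",cv2.resize(im[150:400,260:500],None,fx=3,fy=2.4,interpolation=cv2.INTER_CUBIC))
E
```

```text
time_s: 9.03
tcp_pos: [0.4791, -0.2711, 0.0523]
eef_rot: [-179.9, -0.0, -100.2]
contact_force: [0.3, -0.1, -3.0]
gripper_width: 0.0183
t 9.03 tcp [ 0.4791 -0.2711  0.0523] rot [-179.9   -0.  -100.2] w 0.0183 F [ 0.3 -0.1 -3. ]
delta tool mm [0.1 1.1 6.8] rows>= 1 per row mm [0.14 1.11 6.78]
turn [-0.0017 -0.0001 -0.0035]
```

View pics/s6.png

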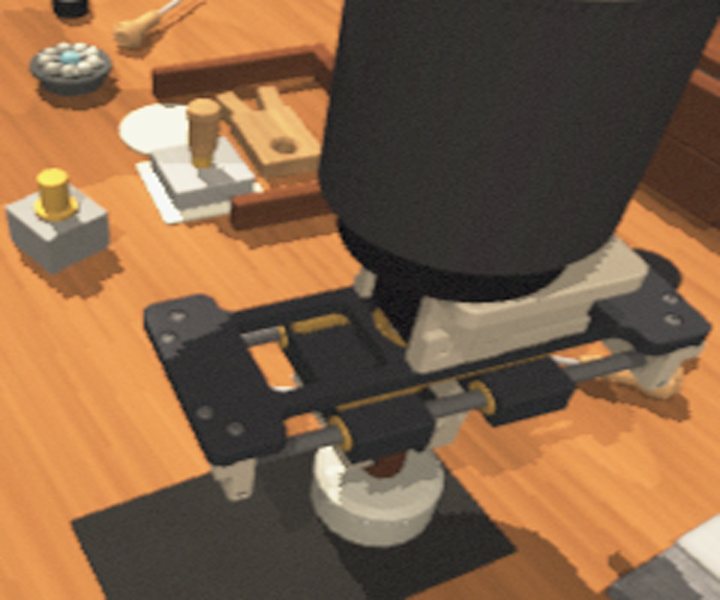

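The tin is a few millimetres above the mat, and its force of about −3 N is just its weight. Lowering the rest of the way, then releasing.

```bash
python3 -m inch '0 0 0.003 0 0 0 0.1;0 0 0.0015 0 0 0 0.1;0 0 0.001 0 0 0 0.1;0 0 0 0 0 0 0.1;0 0 0 0 0 0 0.1'; python3 -m inch '0 0 0.001 0 0 0 0.1;0 0 0 0 0 0 0.1;0 0 0 0 0 0 0.1'
```

```text
time_s: 9.5
tcp_pos: [0.4784, -0.271, 0.0458]
eef_rot: [180.0, 0.0, -100.2]
contact_force: [0.8, 0.1, -4.0]
gripper_width: 0.0182
time_s: 9.75
tcp_pos: [0.479, -0.2712, 0.0453]
eef_rot: [-179.9, -0.0, -100.2]
contact_force: [0.1, -0.4, 2.0]
gripper_width: 0.0181
```

```bash
python3 -m inch '0 0 0 0 0 0 0.55;0 0 0 0 0 0 0.55;0 0 0 0 0 0 0.55;0 0 0 0 0 0 0.55;0 0 -0.015 0 0 0 0.55;0 0 -0.025 0 0 0 0.55;0 0 -0.03 0 0 0 0.55;0 0 -0.03 0 0 0 0.55;0 0 -0.02 0 0 0 0.55;0 0 0 0 0 0 0.55;0 0 0 0 0 0 0.55'
python3 - <<'E'
from h import *
import cv2
go(.5457,.0024,.165,-100)
im=r.capture("side")[:,:,::-1]; cv2.imwrite("pics/s7.png",cv2.resize(im[150:400,260:500],None,fx=3,fy=2.4,interpolation=cv2.INTER_CUBIC))
E
```

```text
time_s: 10.67
tcp_pos: [0.4791, -0.271, 0.1661]
eef_rot: [-179.8, 0.0, -100.2]
contact_force: [-0.5, 0.0, -1.4]
gripper_width: 0.0483
t 10.67 tcp [ 0.4791 -0.271   0.1661] rot [-1.7984e+02  1.0000e-02 -1.0021e+02] w 0.0483 F [-0.5  0.  -1.4]
delta tool mm [-280.9  -17.1    1.2] rows>= 7 per row mm [-40.13  -2.44   0.17]
turn [-0.0028  0.0002 -0.0037]
```

View pics/s7.png

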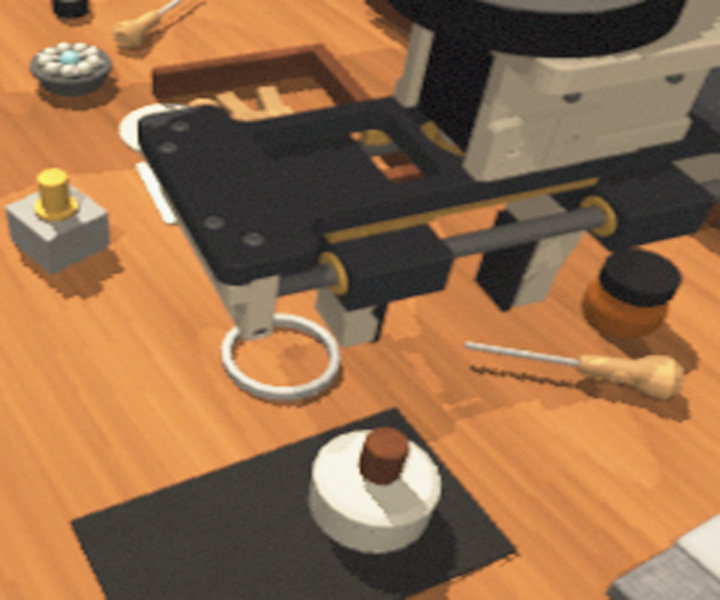

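The tin stands upright on the mat, inside its right half (zoomed (375,490)). Block next.

```bash
python3 -m inch '-0.015 -0.001 0 0 0 0 0.55;-0.033 -0.002 0 0 0 0 0.55;-0.038 -0.0023 0 0 0 0 0.55;-0.038 -0.0023 0 0 0 0 0.55;-0.038 -0.0023 0 0 0 0 0.55;-0.038 -0.0023 0 0 0 0 0.55;-0.033 -0.002 0 0 0 0 0.55;-0.028 -0.0017 0 0 0 0 0.55;-0.015 -0.001 0 0 0 0 0.55;-0.005 0 0 0 0 0 0.55;0 0 0 0 0 0 0.55;0 0 0 0 0 0 0.55'
python3 - <<'E'
from h import *
import cv2
go(.5457,.0024,.036,-100)
E
```

```text
time_s: 11.72
tcp_pos: [0.5442, 0.0019, 0.1641]
eef_rot: [179.9, -0.0, -100.2]
contact_force: [-0.1, -0.2, 0.6]
gripper_width: 0.0483
t 11.72 tcp [0.5442 0.0019 0.1641] rot [ 1.7991e+02 -5.0000e-02 -1.0021e+02] w 0.0483 F [-0.1 -0.2  0.6]
delta tool mm [ -0.8  -1.6 128.1] rows>= 4 per row mm [-0.2  -0.39 32.01]
turn [ 0.0016 -0.0008 -0.0036]
```

```bash
python3 -m inch '-0.001 -0.001 0.015 0 0 0 0.55;0 0 0.025 0 0 0 0.55;0 0 0.025 0 0 0 0.55;0 0 0.025 0 0 0 0.55;0 0 0.02 0 0 0 0.55;0 0 0.01 0 0 0 0.55;0 0 0.004 0 0 0 0.55;0 0 0 0 0 0 0.55;0 0 0 0 0 0 0.55' 5
python3 -m inch '0 0 0 0 0 0 0.1;0 0 0 0 0 0 0.1;0 0 0 0 0 0 0.1;0 0 0 0 0 0 0.1;0 0 0 0 0 0 0.1;0 0 0 0 0 0 0.1' 5
python3 - <<'E'
from plant import r
import cv2
im=r.capture("side")[:,:,::-1]; cv2.imwrite("pics/s8.png",cv2.resize(im[120:250,255:405],None,fx=5,fy=4.5,interpolation=cv2.INTER_CUBIC))
E
```

```text
time_s: 12.47
tcp_pos: [0.5467, 0.003, 0.0417]
eef_rot: [-179.9, 0.0, -100.2]
contact_force: [0.5, 1.0, 0.0]
gripper_width: 0.0482
time_s: 12.97
tcp_pos: [0.5468, 0.0035, 0.0414]
eef_rot: [-179.9, 0.0, -100.2]
contact_force: [2.3, -1.0, 1.4]
gripper_width: 0.0222
```

View pics/s8.png

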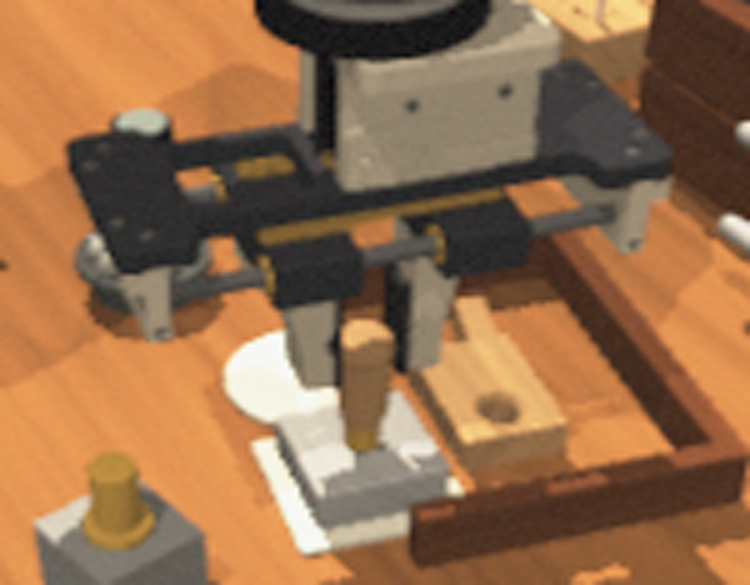

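```bash
python3 -m inch '0 0 0 0 0 0 0.5;0 0 0 0 0 0 0.5;0 0 0 0 0 0 0.5;0 0 0.005 0 0 0 0.5;0 0 0.005 0 0 0 0.5;0 0 0 0 0 0 0.5;0 0 0 0 0 0 0.5' 5
python3 -m inch '0 0 0 0 0 0 0.1;0 0 0 0 0 0 0.1;0 0 0 0 0 0 0.1;0 0 0 0 0 0 0.1;0 0 0 0 0 0 0.1;0 0 0 0 0 0 0.1' 5
python3 - <<'E'
from plant import r
import cv2
im=r.capture("side")[:,:,::-1]; cv2.imwrite("pics/s9.png",cv2.resize(im[120:250,255:405],None,fx=5,fy=4.5,interpolation=cv2.INTER_CUBIC))
E
```

```text
time_s: 13.6
tcp_pos: [0.5455, 0.0032, 0.0302]
eef_rot: [179.9, -0.0, -100.2]
contact_force: [0.5, 0.6, -0.3]
gripper_width: 0.0435
time_s: 14.1
tcp_pos: [0.5465, 0.0034, 0.0311]
eef_rot: [-180.0, 0.0, -100.2]
contact_force: [2.4, -0.9, -0.8]
gripper_width: 0.0218
```

View pics/s9.png

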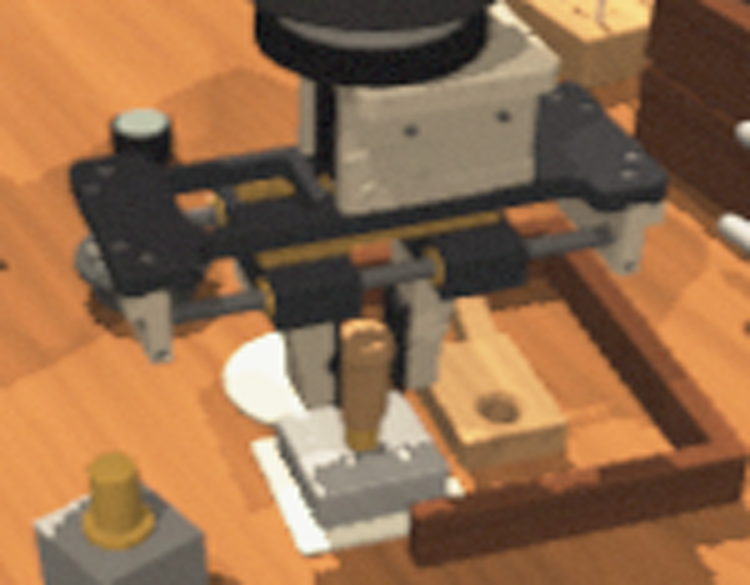

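```bash
python3 -m inch '0 0 0 0 0 0 0.1;0 0 0 0 0 0 0.1;0 0 -0.01 0 0 0 0.1;0 0 -0.015 0 0 0 0.1;0 0 -0.02 0 0 0 0.1;0 0 -0.02 0 0 0 0.1;0 0 -0.025 0 0 0 0.1;0 0 -0.025 0 0 0 0.1;0 0 -0.025 0 0 0 0.1;0 0 -0.01 0 0 0 0.1;0 0 0 0 0 0 0.1;0 0 0 0 0 0 0.1' 35
python3 - <<'E'
from h import *
import cv2
go(.392,-.265,.18,-100)
im=r.capture("side")[:,:,::-1]; cv2.imwrite("pics/s10.png",cv2.resize(im[50:270,200:420],None,fx=3,fy=2.7,interpolation=cv2.INTER_CUBIC))
E
```

```text
time_s: 15.15
tcp_pos: [0.5451, 0.0036, 0.18]
eef_rot: [179.9, 0.0, -100.2]
contact_force: [-0.3, -0.5, -6.2]
gripper_width: 0.0209
t 15.15 tcp [0.5451 0.0036 0.18  ] rot [ 1.7993e+02  3.0000e-02 -1.0023e+02] w 0.0209 F [-0.3 -0.5 -6.2]
delta tool mm [291.5 103.   -0. ] rows>= 8 per row mm [36.44 12.87 -0.  ]
turn [ 0.0012  0.0005 -0.0041]
```

View pics/s10.png

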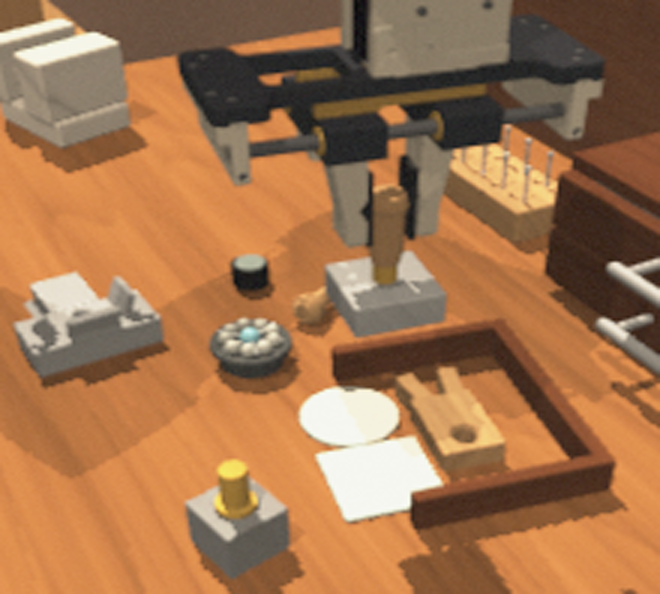

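```bash
python3 -m inch '0.01 0.0035 0 0 0 0 0.1;0.02 0.007 0 0 0 0 0.1;0.028 0.01 0 0 0 0 0.1;0.031 0.011 0 0 0 0 0.1;0.031 0.011 0 0 0 0 0.1;0.031 0.011 0 0 0 0 0.1;0.031 0.011 0 0 0 0 0.1;0.031 0.011 0 0 0 0 0.1;0.028 0.01 0 0 0 0 0.1;0.022 0.0075 0 0 0 0 0.1;0.016 0.0055 0 0 0 0 0.1;0.009 0.003 0 0 0 0 0.1;0.0035 0.0015 0 0 0 0 0.1;0 0 0 0 0 0 0.1;0 0 0 0 0 0 0.1;0 0 0 0 0 0 0.1'
python3 - <<'E'
from h import *
import cv2
go(.392,-.265,.034,-100)
im=r.capture("side")[:,:,::-1]; cv2.imwrite("pics/s11.png",cv2.resize(im[150:400,200:500],None,fx=2.5,fy=2.4,interpolation=cv2.INTER_CUBIC))
E
```

```text
time_s: 16.53
tcp_pos: [0.3933, -0.2646, 0.1806]
eef_rot: [180.0, 0.0, -100.2]
contact_force: [0.2, 0.3, -4.9]
gripper_width: 0.0208
t 16.53 tcp [ 0.3933 -0.2646  0.1806] rot [ 1.7998e+02  1.0000e-02 -1.0017e+02] w 0.0208 F [ 0.2  0.3 -4.9]
delta tool mm [  0.6   1.2 146.6] rows>= 4 per row mm [ 0.16  0.3  36.65]
turn [ 0.0003  0.0002 -0.0029]
```

View pics/s11.png

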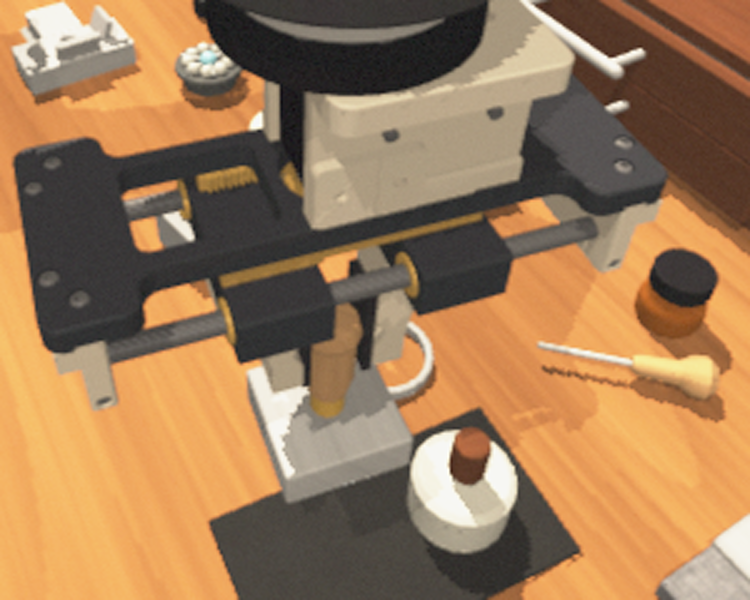

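The block hangs level over the left half of the mat with the tin clear beside it. Lowering.

```bash
python3 -m inch '0 0.001 0.015 0 0 0 0.1;0 0 0.025 0 0 0 0.1;0 0 0.03 0 0 0 0.1;0 0 0.03 0 0 0 0.1;0 0 0.02 0 0 0 0.1;0 0 0.012 0 0 0 0.1;0 0 0.006 0 0 0 0.1;0 0 0.003 0 0 0 0.1;0 0 0.002 0 0 0 0.1;0 0 0 0 0 0 0.1;0 0 0 0 0 0 0.1'
python3 -c "
from h import *
go(.392,-.265,.034,-100)"
```

```text
time_s: 17.5
tcp_pos: [0.3928, -0.2652, 0.0387]
eef_rot: [-179.9, -0.0, -100.2]
contact_force: [0.3, -0.6, -3.9]
gripper_width: 0.0204
t 17.5 tcp [ 0.3928 -0.2652  0.0387] rot [-1.7991e+02 -1.0000e-02 -1.0019e+02] w 0.0204 F [ 0.3 -0.6 -3.9]
delta tool mm [-0.   0.8  4.7] rows>= 1 per row mm [-0.01  0.83  4.69]
turn [-0.0015 -0.0002 -0.0032]
```

```bash
python3 -m inch '0 0 0.003 0 0 0 0.1;0 0 0.0015 0 0 0 0.1;0 0 0.001 0 0 0 0.1;0 0 0 0 0 0 0.1;0 0 0 0 0 0 0.1'; python3 -m inch '0 0 0.001 0 0 0 0.1;0 0 0 0 0 0 0.1;0 0 0 0 0 0 0.1'
```

```text
time_s: 17.92
tcp_pos: [0.392, -0.2651, 0.0324]
eef_rot: [180.0, -0.0, -100.2]
contact_force: [-0.2, -0.7, -5.0]
gripper_width: 0.0207
time_s: 18.17
tcp_pos: [0.3922, -0.2651, 0.0319]
eef_rot: [-180.0, -0.0, -100.2]
contact_force: [-2.8, 3.5, 5.2]
gripper_width: 0.0205
```

Contact is felt (Fz went from −5 to +5), so I'll release and rise.

```bash
python3 -m inch '0 0 0 0 0 0 0.5;0 0 0 0 0 0 0.5;0 0 0 0 0 0 0.5;0 0 0 0 0 0 0.5;0 0 -0.015 0 0 0 0.5;0 0 -0.025 0 0 0 0.5;0 0 -0.03 0 0 0 0.5;0 0 -0.03 0 0 0 0.5;0 0 -0.03 0 0 0 0.5;0 0 0 0 0 0 0.5;0 0 0 0 0 0 0.8'
python3 - <<'E'
from h import *
import cv2
go(.614,.032,.165,-99.5)
im=r.capture("side")[:,:,::-1]; cv2.imwrite("pics/s12.png",cv2.resize(im[150:400,200:500],None,fx=2.5,fy=2.4,interpolation=cv2.INTER_CUBIC))
im=r.capture("top")[:,:,::-1]; cv2.imwrite("pics/t12.png",cv2.resize(im[110:290,170:400],None,fx=3.3,fy=3.3,interpolation=cv2.INTER_CUBIC))
for n in("side","top"):
  for t in ["tin_knob","block_grip","peg_mid"]: print(n,t,[(d["xy"],round(d["p"],2)) for d in r.recognise(t,n)[:2]])
E
```

```text
time_s: 19.08
tcp_pos: [0.3934, -0.2654, 0.1632]
eef_rot: [-179.7, -0.0, -100.2]
contact_force: [-0.5, 0.5, -1.0]
gripper_width: 0.0466
t 19.08 tcp [ 0.3934 -0.2654  0.1632] rot [-1.7974e+02 -1.0000e-02 -1.0021e+02] w 0.0466 F [-0.5  0.5 -1. ]
delta tool mm [-331.8 -164.4   -1.1] rows>= 10 per row mm [-33.18 -16.44  -0.11]
turn [-0.0046 -0.0003 -0.0123]
side tin_knob [([389.5, 355.9], 0.55)]
side block_grip [([333.3, 378.8], 0.67)]
side peg_mid []
top tin_knob []
top block_grip [([475.9, 277.1], 0.38)]
top peg_mid [([318.3, 166.6], 0.77)]
```

View pics/s12.png

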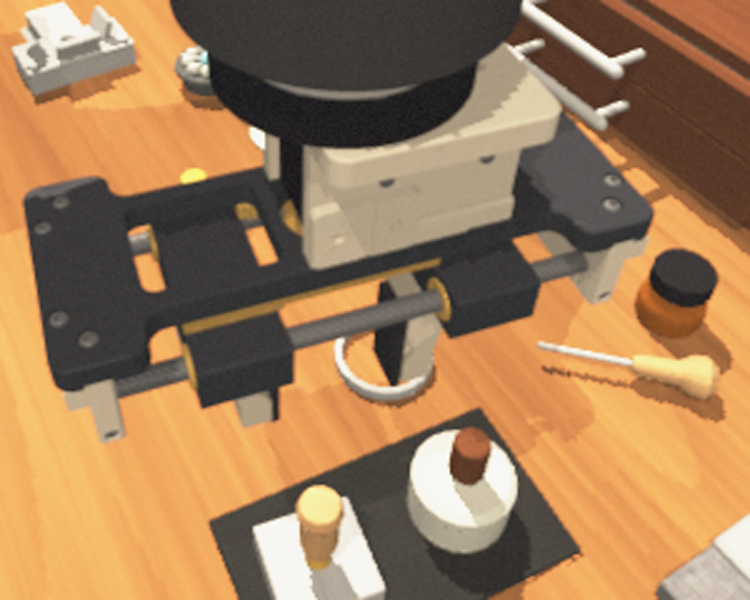

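View pics/t12.png

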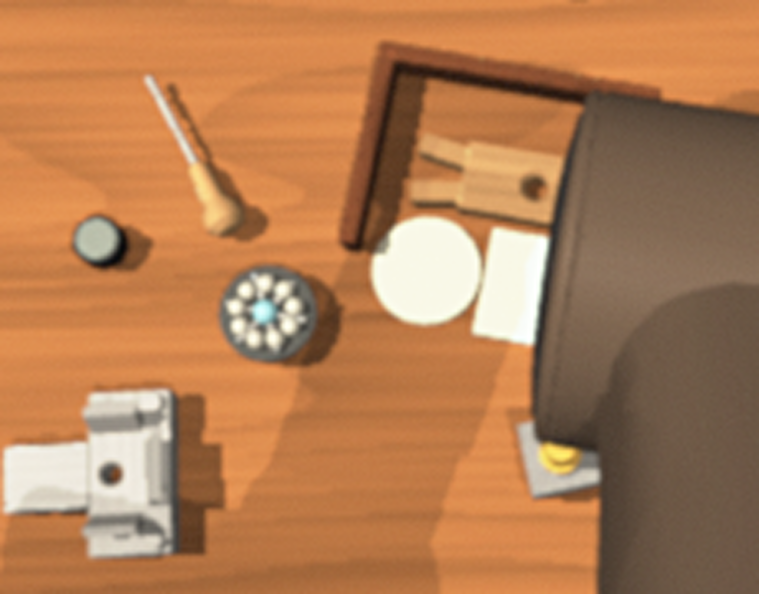

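Both stand upright on the mat (block at (318,545) and tin at (462,490) in the zoom), and the top view shows the peg where it was. Now the peg.

```bash
python3 -m inch '-0.015 -0.007 0 0 0 0 0.75;-0.028 -0.014 0 0 0 0 0.75;-0.034 -0.0165 0 0 0 0 0.75;-0.034 -0.0165 0 0 0 0 0.75;-0.034 -0.0165 0 0 0 0 0.75;-0.034 -0.0165 0 0 0 0 0.75;-0.034 -0.0165 0 0 0 0 0.75;-0.034 -0.0165 0 0 0 0 0.75;-0.034 -0.0165 0 0 0 0 0.75;-0.03 -0.0145 0 0 0 0 0.75;-0.018 -0.009 0 0 0 0 0.75;-0.009 -0.0045 0 0 0 -0.012 0.75;-0.002 -0.001 0 0 0 0 0.75;0 0 0 0 0 0 0.75;0 0 0 0 0 0 0.75'
python3 - <<'E'
from h import *
import cv2
go(.615,.0402,.03,-99.5)
im=r.capture("side")[:,:,::-1]; cv2.imwrite("pics/s13.png",cv2.resize(im[90:250,255:435],None,fx=4,fy=3.7,interpolation=cv2.INTER_CUBIC))
E
```

```text
time_s: 20.73
tcp_pos: [0.6144, 0.0394, 0.1611]
eef_rot: [180.0, -0.0, -99.6]
contact_force: [-0.1, 0.1, 0.5]
gripper_width: 0.0656
t 20.73 tcp [0.6144 0.0394 0.1611] rot [ 1.7996e+02 -2.0000e-02 -9.9560e+01] w 0.0656 F [-0.1  0.1  0.5]
delta tool mm [ -1.   -0.5 131.1] rows>= 4 per row mm [-0.25 -0.14 32.79]
turn [ 0.0007 -0.0004 -0.001 ]
```

View pics/s13.png

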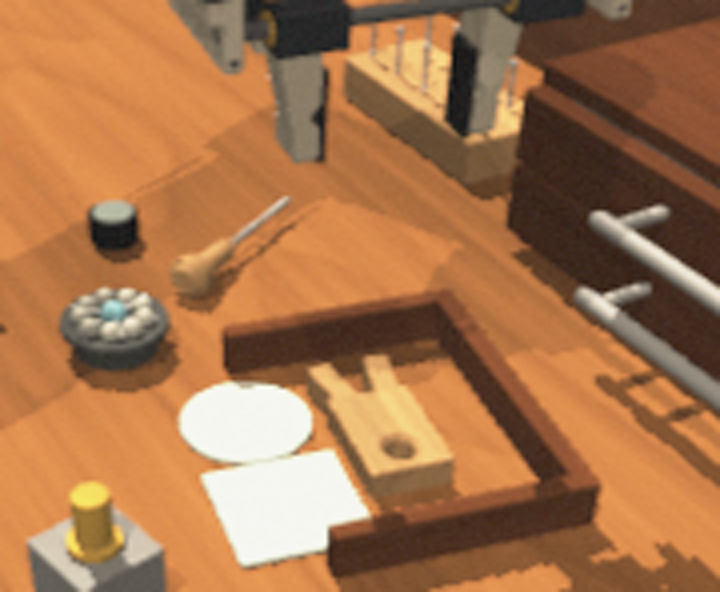

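```bash
python3 -m inch '-0.001 -0.0005 0.015 0 0 0 0.75;0 0 0.03 0 0 0 0.75;0 0 0.03 0 0 0 0.75;0 0 0.025 0 0 0 0.75;0 0 0.018 0 0 0 0.75;0 0 0.008 0 0 0 0.75;0 0 0.004 0 0 0 0.75;0 0 0 0 0 0 0.75;0 0 0 0 0 0 0.75' 15
python3 - <<'E'
from h import *
import cv2
go(.615,.0402,.01,-99.5)
im=r.capture("side")[:,:,::-1]; cv2.imwrite("pics/s14.png",cv2.resize(im[120:250,275:435],None,fx=4.8,fy=4.6,interpolation=cv2.INTER_CUBIC))
E
```

```text
time_s: 21.53
tcp_pos: [0.6166, 0.041, 0.0326]
eef_rot: [-179.9, 0.0, -99.5]
contact_force: [0.1, -0.6, 0.8]
gripper_width: 0.0655
t 21.53 tcp [0.6166 0.041  0.0326] rot [-1.7991e+02  3.0000e-02 -9.9530e+01] w 0.0655 F [ 0.1 -0.6  0.8]
delta tool mm [ 1.   1.5 22.6] rows>= 1 per row mm [ 1.03  1.45 22.64]
turn [-0.0016  0.0006 -0.0006]
```

View pics/s14.png

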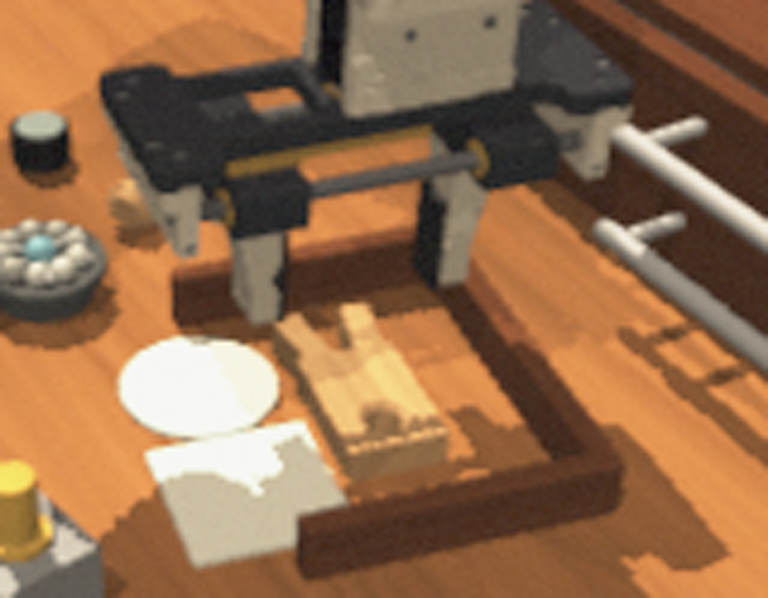

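Run:
```python
from h import *
q=lambda X:((proj("side",X)-[275,120])*[4.8,4.6]).round(0)
s=r.get_state();x=s["tcp_pos"]; a=np.radians(s["eef_rot"][2]); jy=np.array([-np.sin(a),np.cos(a),0]); tx=np.array([np.cos(a),np.sin(a),0])
print(jy,tx)
for dz in (0,.01,.02):
  for d in(-.0328,.0328):
    print(dz,"inner tip near",q(x+jy*d+tx*.0095+[0,0,dz]),"far",q(x+jy*d-tx*.0095+[0,0,dz]))
print("handle lower", *tri((313,98),(404,172)), "upper",*tri((313,72),(405,153)))
```

```text
[ 0.98622117 -0.16543215  0.        ] [-0.16543215 -0.98622117  0.        ]
0 inner tip near [282. 359.] far [266. 333.]
0 inner tip near [424. 328.] far [405. 304.]
0.01 inner tip near [283. 342.] far [267. 316.]
0.01 inner tip near [426. 311.] far [407. 287.]
0.02 inner tip near [284. 324.] far [267. 298.]
0.02 inner tip near [428. 293.] far [409. 269.]
handle lower [0.75821726 0.03682573 0.03624736] [2.54397386e-05] upper [0.77832354 0.04270221 0.08181241] [0.00041147]
```

```bash
python3 -m inch '0.001 0.001 0.008 0 0 0 0.75;0 0 0.008 0 0 0 0.75;0 0 0.006 0 0 0 0.75;0 0 0.003 0 0 0 0.75;0 0 0 0 0 0 0.75;0 0 0 0 0 0 0.75' 5
python3 - <<'E'
from h import *
import cv2
go(.615,.0402,.01,-99.5)
im=r.capture("side")[:,:,::-1]; cv2.imwrite("pics/s15.png",cv2.resize(im[120:250,275:435],None,fx=4.8,fy=4.6,interpolation=cv2.INTER_CUBIC))
E
```

```text
time_s: 22.08
tcp_pos: [0.6145, 0.0403, 0.006]
eef_rot: [180.0, -0.0, -99.5]
contact_force: [0.0, -0.6, 0.3]
gripper_width: 0.0656
t 22.08 tcp [0.6145 0.0403 0.006 ] rot [ 1.7996e+02 -3.0000e-02 -9.9510e+01] w 0.0656 F [ 0.  -0.6  0.3]
delta tool mm [-0.  -0.5 -4. ] rows>= 1 per row mm [-0.   -0.49 -4.04]
turn [ 0.0007 -0.0005 -0.0002]
```

View pics/s15.png

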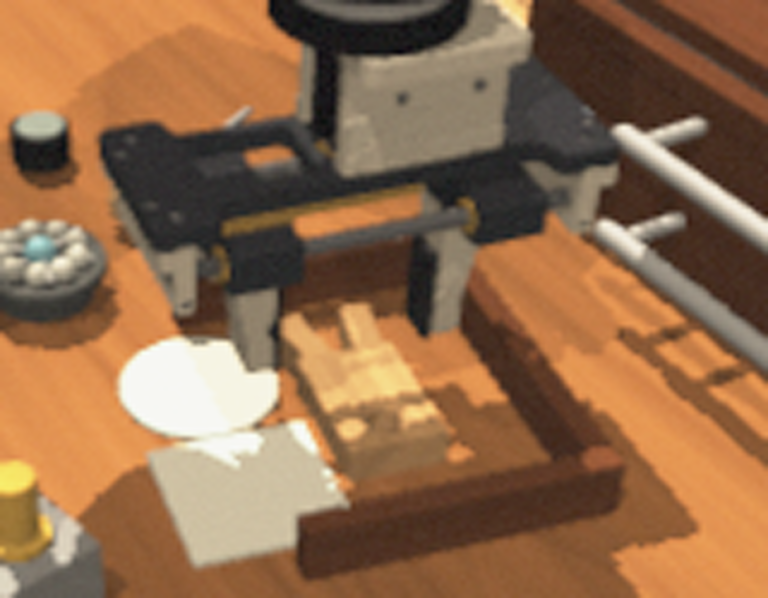

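```bash
python3 -m inch '0 0 0 0 0 0 0.35;0 0 0 0 0 0 0.35;0 0 0 0 0 0 0.35;0 0 0 0 0 0 0.35;0 0 0 0 0 0 0.35;0 0 0 0 0 0 0.35' 5
python3 - <<'E'
from h import *
import cv2
im=r.capture("side")[:,:,::-1]; cv2.imwrite("pics/s16.png",cv2.resize(im[120:250,275:435],None,fx=4.8,fy=4.6,interpolation=cv2.INTER_CUBIC))
E
```

```text
time_s: 22.63
tcp_pos: [0.6147, 0.0403, 0.0064]
eef_rot: [-180.0, 0.0, -99.5]
contact_force: [-0.1, -0.6, -0.2]
gripper_width: 0.0333
```

View pics/s16.png

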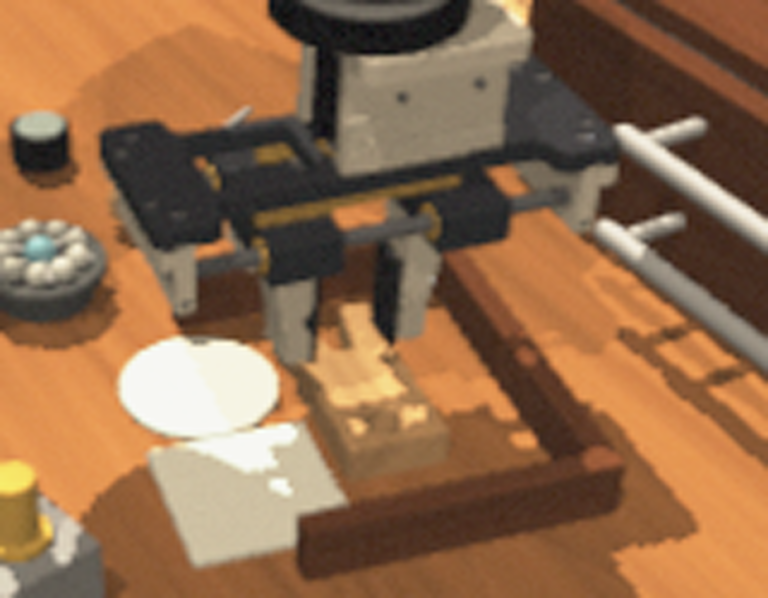

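```bash
python3 -m inch '0 0 0 0 0 0 0.75;0 0 0 0 0 0 0.75;0 0 0 0 0 0 0.75;0 0 0 0 0 0 0.75;0 0 0 0 0 0 0.75;0 0 0.006 0 0 0 0.75;0 0 0.005 0 0 0 0.75;0 0 0.004 0 0 0 0.75;0 0 0.003 0 0 0 0.75;0 0 0 0 0 0 0.75;0 0 0 0 0 0 0.75' 5
python3 - <<'E'
from h import *
import cv2
go(.615,.0402,-.014)
im=r.capture("side")[:,:,::-1]; cv2.imwrite("pics/s17.png",cv2.resize(im[120:250,275:435],None,fx=4.8,fy=4.6,interpolation=cv2.INTER_CUBIC))
E
```

```text
time_s: 23.6
tcp_pos: [0.6144, 0.0402, -0.0121]
eef_rot: [180.0, -0.0, -99.5]
contact_force: [0.0, -0.1, 0.2]
gripper_width: 0.0658
t 23.6 tcp [ 0.6144  0.0402 -0.0121] rot [ 1.7996e+02 -2.0000e-02 -9.9520e+01] w 0.0658 F [ 0.  -0.1  0.2]
delta tool mm [-0.1 -0.5  1.9] rows>= 1 per row mm [-0.09 -0.55  1.92]
```

View pics/s17.png

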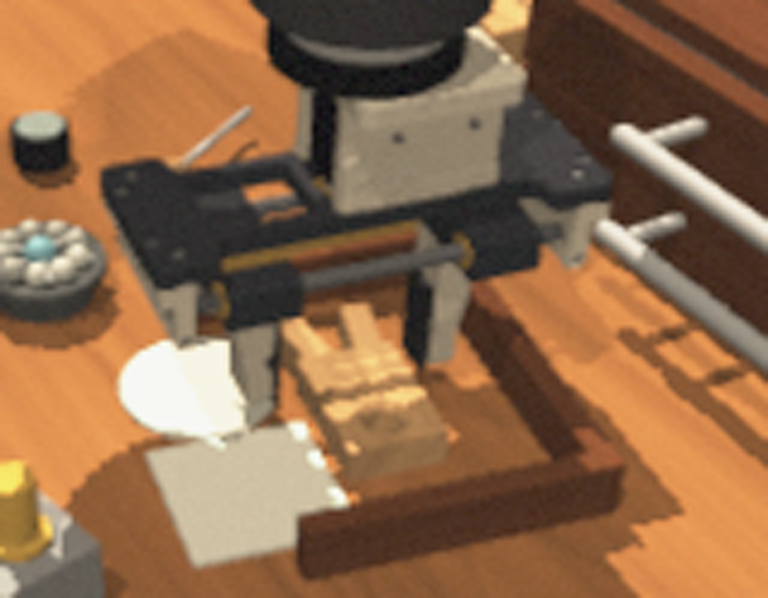

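The reported TCP is 12 mm below the table with zero force. So the real fingertips sit about 20 mm above the reported TCP, which fits the images. The fingers straddle the peg; closing.

```bash
python3 -m inch '0 0 0.001 0 0 0 0.3;0 0 0 0 0 0 0.3;0 0 0 0 0 0 0.3;0 0 0 0 0 0 0.3;0 0 0 0 0 0 0.3' 8
python3 -m inch '0 0 0 0 0 0 0.3;0 0 0 0 0 0 0.3;0 0 0 0 0 0 0.3' 25
```

```text
time_s: 24.07
tcp_pos: [0.6148, 0.0404, -0.0125]
eef_rot: [-180.0, 0.0, -99.5]
contact_force: [1.3, -0.2, -0.1]
gripper_width: 0.0441
time_s: 24.32
tcp_pos: [0.6148, 0.0404, -0.0125]
eef_rot: [-180.0, 0.0, -99.5]
contact_force: [0.1, -0.0, 0.7]
gripper_width: 0.0437
```

```bash
python3 -m inch '0 0 -0.01 0 0 0 0.3;0 0 -0.015 0 0 0 0.3;0 0 -0.025 0 0 0 0.3;0 0 -0.03 0 0 0 0.3;0 0 -0.03 0 0 0 0.3;0 0 -0.02 0 0 0 0.3;0 0 0 0 0 0 0.3;0 0 0 0 0 0 0.3'
python3 - <<'E'
from h import *
import cv2
go(.428,.30,.11,-88.5)
im=r.capture("side")[:,:,::-1]; cv2.imwrite("pics/s18.png",cv2.resize(im[60:250,195:435],None,fx=3.3,fy=3.1,interpolation=cv2.INTER_CUBIC))
a=cv2.imread("pics/top0.png")[222:286,165:235]
cv2.imwrite("pics/brk.png",cv2.resize(a,None,fx=10,fy=9,interpolation=cv2.INTER_CUBIC))
E
```

```text
time_s: 24.98
tcp_pos: [0.6153, 0.0406, 0.1194]
eef_rot: [-179.8, 0.1, -99.5]
contact_force: [-0.7, -1.0, -2.0]
gripper_width: 0.0438
t 24.98 tcp [0.6153 0.0406 0.1194] rot [-1.7985e+02  1.0000e-01 -9.9530e+01] w 0.0438 F [-0.7 -1.  -2. ]
delta tool mm [-224.8  227.7    9.2] rows>= 8 per row mm [-28.1   28.46   1.15]
turn [-0.0029  0.0015 -0.1925]
```

View pics/s18.png

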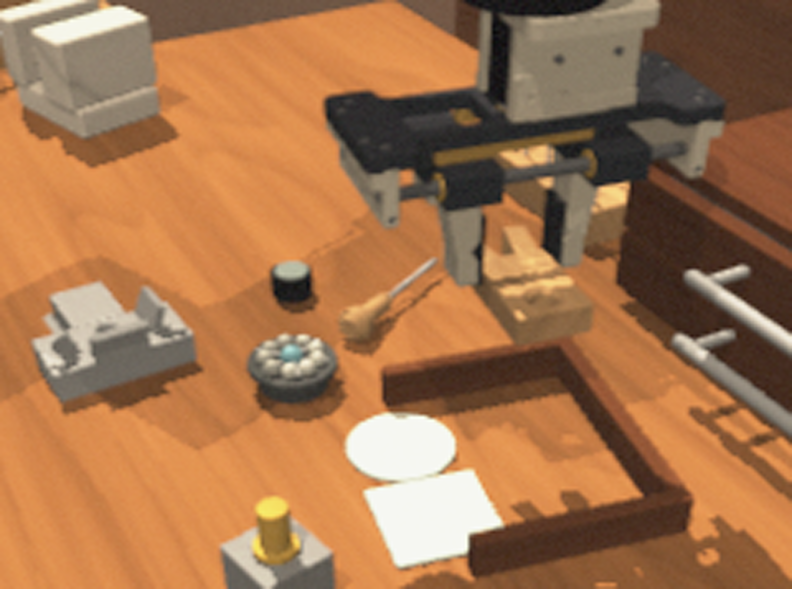

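View pics/brk.png

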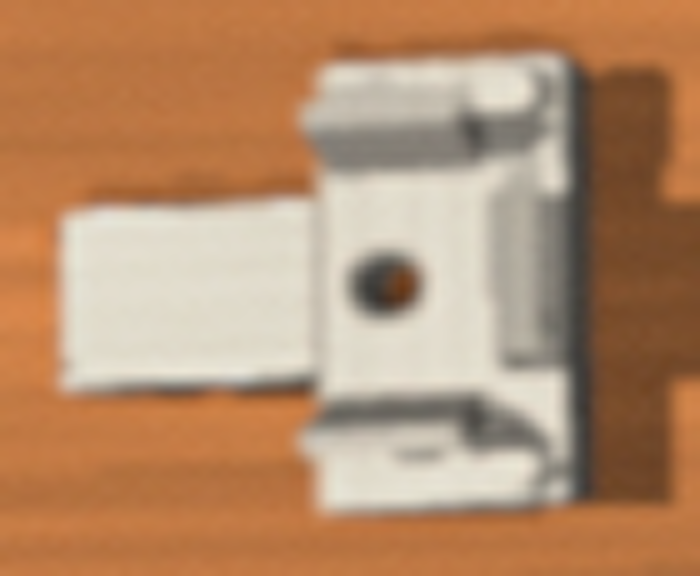

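Run:
```python
from h import *
B=lambda u,v,z=.024:at("top",((u+.5)/10-.5+165,(v+.5)/9-.5+222),z)
print("hole",B(386,285))
for a,b in [((310,198),(60,208)),((310,384),(62,387)),((570,55),(320,65)),((570,500),(320,512))]:
    d=B(*b)-B(*a);print("yaw",np.degrees(np.arctan2(d[1],d[0])))
for a,b in [((62,388),(62,208)),((318,510),(318,65)),((572,500),(570,60))]:
    d=B(*a)-B(*b);print("yaw",np.degrees(np.arctan2(d[1],d[0]))+90 -0*180, d)
print("mid plate",(B(60,208)+B(62,388))/2,(B(310,198)+B(310,384))/2,(B(318,65)+B(318,510))/2)
```

```text
hole [0.42810959 0.26497226 0.024     ]
yaw 91.7358329285731
yaw 90.01539732793037
yaw 91.71043905053018
yaw 92.29554674997478
yaw -86.89456872233805 [-0.04064839 -0.0022053   0.        ]
yaw -87.51518613020818 [-0.10045991 -0.0043595   0.        ]
yaw -87.8920205576679 [-0.09926973 -0.0036539   0.        ]
mid plate [0.42615925 0.33150354 0.024     ] [0.4270569  0.28049226 0.024     ] [0.42825535 0.27890562 0.024     ]
```

Run:
```python
from h import *
import cv2
s=r.get_state();x=s["tcp_pos"];a=np.radians(s["eef_rot"][2]+180);px=np.array([np.cos(a),np.sin(a),0]);py=np.array([-np.sin(a),np.cos(a),0])
im=r.capture("side")[:,:,::-1].copy(); im=cv2.resize(im[100:180,320:400],None,fx=9,fy=7.4,interpolation=cv2.INTER_CUBIC)
for g in(.012,):
  c=x-px*g
  for X,Y,Z in [(-.045,.022,.15),(-.045,-.022,.15),(-.045,.022,.132),(-.045,-.022,.132),(.05,.022,.15),(.05,-.022,.15)]:
    p=proj("side",np.r_[(c+px*X+py*Y)[:2],Z]); u=(p-[320,100])*[9,7.4]; print(X,Y,Z,u.round())
    cv2.circle(im,tuple(int(v) for v in u),4,(0,0,255),1)
cv2.imwrite("pics/s19.png",im)
```

```text
-0.045 0.022 0.15 [277. 462.]
-0.045 -0.022 0.15 [485. 427.]
-0.045 0.022 0.132 [272. 524.]
-0.045 -0.022 0.132 [475. 489.]
0.05 0.022 0.15 [100. 265.]
0.05 -0.022 0.15 [290. 237.]
```

View pics/s19.png

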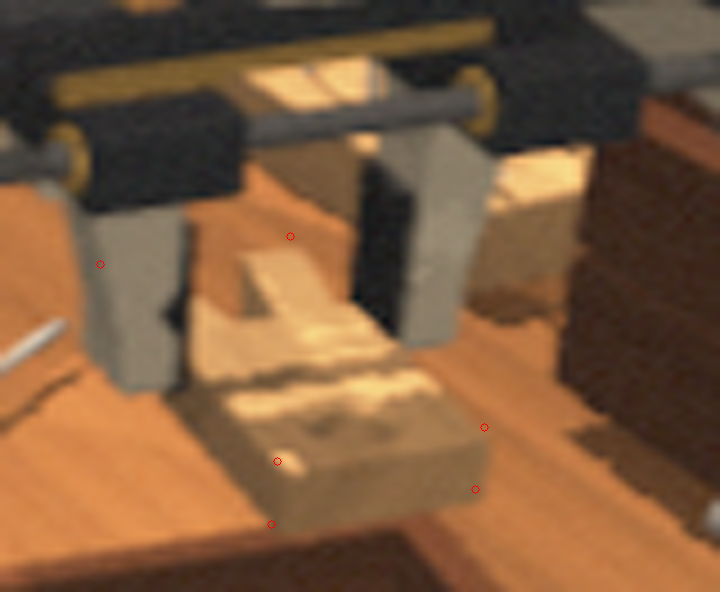

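The predicted peg corners lie within about a pixel of the seen ones, so the peg is held level about 13 mm ahead of its centre. Turning it, then moving to the bracket.

```bash
python3 -m inch '0 0 0 0 0 -0.06 0.3;0 0 0 0 0 -0.08 0.3;0 0 0 0 0 -0.06 0.3;0 0 0 0 0 0 0.3;0 0 0 0 0 0 0.3'
python3 -c "
from h import *
go(.4266,.3065,.11,-88)"
```

```text
time_s: 25.5
tcp_pos: [0.6139, 0.0401, 0.1162]
eef_rot: [179.9, -0.0, -88.2]
contact_force: [0.3, 0.3, -1.5]
gripper_width: 0.0435
t 25.5 tcp [0.6139 0.0401 0.1162] rot [ 1.7988e+02 -3.0000e-02 -8.8180e+01] w 0.0435 F [ 0.3  0.3 -1.5]
delta tool mm [-272.2  178.8    6.4] rows>= 8 per row mm [-34.03  22.35   0.8 ]
turn [ 0.0022 -0.0006 -0.0032]
```

```bash
python3 -m inch '-0.01 0.0065 0 0 0 0 0.3;-0.02 0.013 0 0 0 0 0.3;-0.028 0.018 0 0 0 0 0.3;-0.03 0.02 0 0 0 0 0.3;-0.03 0.02 0 0 0 0 0.3;-0.03 0.02 0 0 0 0 0.3;-0.03 0.02 0 0 0 0 0.3;-0.03 0.02 0 0 0 0 0.3;-0.028 0.018 0 0 0 0 0.3;-0.02 0.013 0 0 0 0 0.3;-0.01 0.0065 0 0 0 0 0.3;-0.005 0.003 0 0 0 -0.003 0.3;0 0 0 0 0 0 0.3;0 0 0 0 0 0 0.3;0 0 0 0 0 0 0.3'
python3 - <<'E'
from h import *
import cv2
go(.4266,.3065,.05,-88)
im=r.capture("side")[:,:,::-1]; cv2.imwrite("pics/s20.png",cv2.resize(im[60:210,150:330],None,fx=4.2,fy=3.9,interpolation=cv2.INTER_CUBIC))
im=r.capture("top")[:,:,::-1]; cv2.imwrite("pics/t20.png",cv2.resize(im[180:300,140:300],None,fx=4.8,fy=4.8,interpolation=cv2.INTER_CUBIC))
E
```

```text
time_s: 26.75
tcp_pos: [0.428, 0.3043, 0.1172]
eef_rot: [180.0, -0.0, -88.0]
contact_force: [0.3, -1.1, -1.2]
gripper_width: 0.0436
t 26.75 tcp [0.428  0.3043 0.1172] rot [ 1.7999e+02 -2.0000e-02 -8.7970e+01] w 0.0436 F [ 0.3 -1.1 -1.2]
delta tool mm [-2.3  1.3 67.2] rows>= 2 per row mm [-1.16  0.66 33.6 ]
turn [ 0.0002 -0.0004  0.0005]
```

View pics/s20.png

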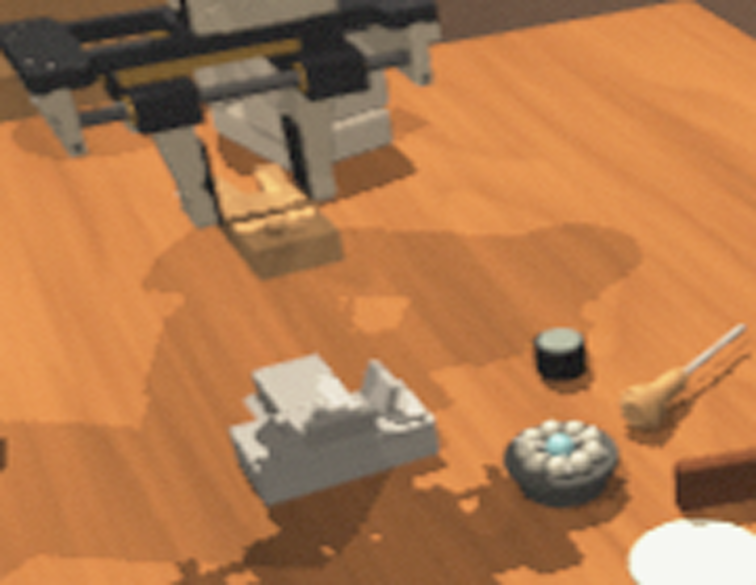

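View pics/t20.png

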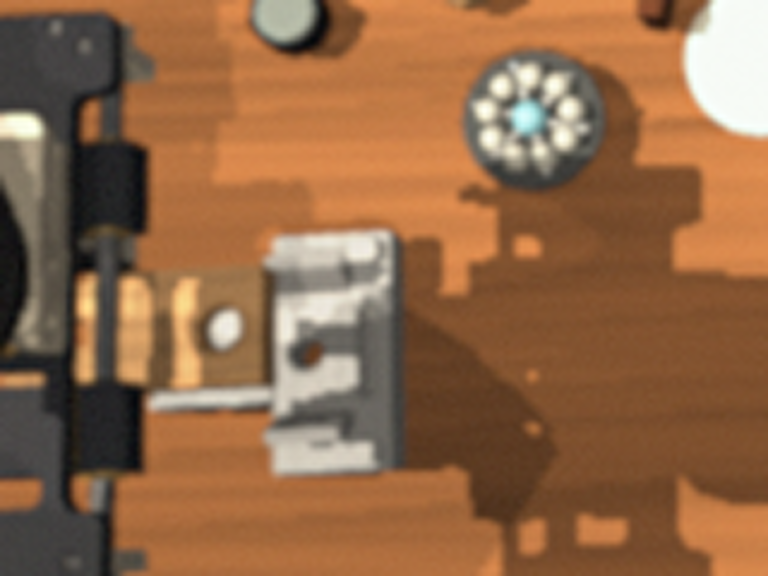

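Run:
```python
from h import *
Q=lambda u,v,z:at("top",(140+(u+.5)/4.8-.5,180+(v+.5)/4.8-.5),z)
x=r.get_state()["tcp_pos"];print(x)
h=Q(224,328,.1477);print("peg hole",h,"rel tcp",h-x)
a=Q(268,266,.1477);b=Q(266,386,.1477);print("tail corners",a,b,(a+b)/2-x,np.linalg.norm(a-b))
print("bracket hole",Q(305,353,.024),at("top",(203.15,253.2),.024))
```

```text
[0.42815079 0.30419314 0.11723969]
peg hole [0.42705431 0.25997589 0.1477    ] rel tcp [-0.00109647 -0.04421725  0.03046031]
tail corners [0.44988257 0.244598   0.1477    ] [0.40549768 0.24339509 0.1477    ] [-0.00046067 -0.0601966   0.03046031] 0.04440118741953579
bracket hole [0.42826488 0.26498708 0.024     ] [0.42815473 0.26497408 0.024     ]
```

```bash
python3 -m inch '-0.004 0 0.015 0 0 0 0.3;0 0 0.02 0 0 0 0.3;0 0 0.02 0 0 0 0.3;0 0 0.01 0 0 0 0.3;0 0 0.004 0 0 0 0.3;0 0 0 0 0 0 0.3;0 0 0 0 0 0 0.3;0 0 0 0 0 0 0.3'
python3 - <<'E'
from h import *
import cv2
go(.428,.3085,.0115,-88)
im=r.capture("side")[:,:,::-1]; cv2.imwrite("pics/s21.png",cv2.resize(im[90:210,170:290],None,fx=6,fy=5,interpolation=cv2.INTER_CUBIC))
im=r.capture("top")[:,:,::-1]; cv2.imwrite("pics/t21.png",cv2.resize(im[220:290,160:240],None,fx=9,fy=8,interpolation=cv2.INTER_CUBIC))
E
```

```text
time_s: 27.52
tcp_pos: [0.4281, 0.3097, 0.0494]
eef_rot: [-179.9, 0.1, -87.9]
contact_force: [0.4, -0.0, -0.4]
gripper_width: 0.0433
t 27.52 tcp [0.4281 0.3097 0.0494] rot [-1.7993e+02  7.0000e-02 -8.7890e+01] w 0.0433 F [ 0.4 -0.  -0.4]
delta tool mm [ 1.2  0.2 37.9] rows>= 1 per row mm [ 1.21  0.2  37.88]
turn [-0.0011  0.0012  0.0019]
```

View pics/s21.png

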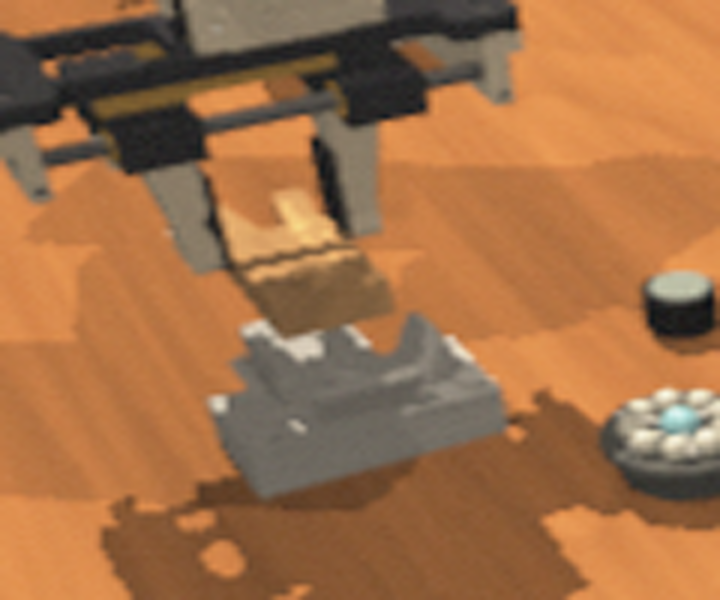

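View pics/t21.png

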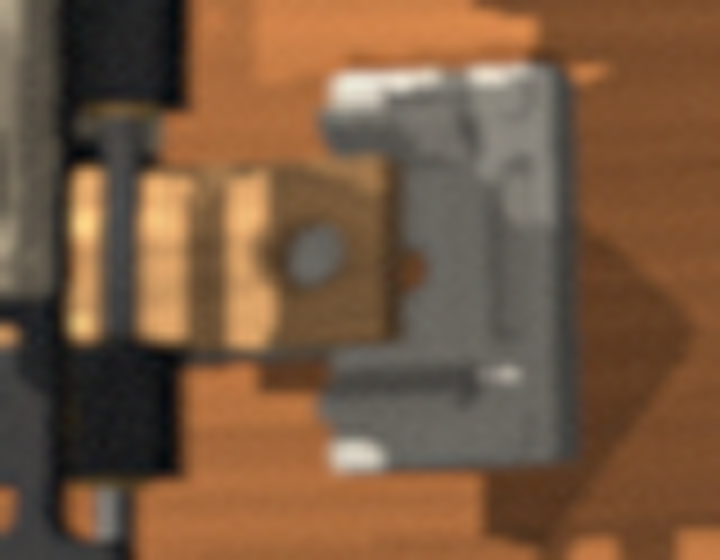

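Run:
```python
from h import *
Q=lambda u,v,z:at("top",(160+(u+.5)/9-.5,220+(v+.5)/8-.5),z)
x=r.get_state()["tcp_pos"];print(x)
h=Q(315,253,.08);print("peg hole",h,"rel tcp",h-x)
a=Q(391,158,.08);b=Q(393,341,.08);print("tail corners",a,b,(a+b)/2-x,np.linalg.norm(a-b))
a=Q(329,78,.024);b=Q(329,468,.024);print("brk front corners",a,b,(a+b)/2)
```

```text
[0.42792137 0.30971133 0.04934238]
peg hole [0.42732654 0.26563009 0.08      ] rel tcp [-0.00059483 -0.04408124  0.03065762]
tail corners [0.44995572 0.25025786 0.08      ] [0.40613427 0.24805309 0.08      ] [ 0.00012362 -0.06055586  0.03065762] 0.04387687409161461
brk front corners [0.47738358 0.28153196 0.024     ] [0.37834924 0.2772243  0.024     ] [0.42786641 0.27937813 0.024     ]
```

```bash
python3 -m inch '0 -0.0008 0.006 0 0 0 0.3;0 0 0.008 0 0 0 0.3;0 0 0.008 0 0 0 0.3;0 0 0.006 0 0 0 0.3;0 0 0.003 0 0 0 0.3;0 0 0 0 0 0 0.3;0 0 0 0 0 0 0.3'
```

```text
time_s: 28.2
tcp_pos: [0.4282, 0.309, 0.017]
eef_rot: [180.0, -0.0, -87.9]
contact_force: [-0.3, -0.0, -0.5]
gripper_width: 0.0436
```

```bash
python3 -m inch '0 0 0.003 0 0 0 0.3;0 0 0.001 0 0 0 0.3;0 0 0.0 0 0 0 0.3;0 0 0 0 0 0 0.3'
python3 - <<'E'
from h import *
import cv2
go(.428,.3085,.0115,-88)
im=r.capture("side")[:,:,::-1]; cv2.imwrite("pics/s22.png",cv2.resize(im[90:210,170:290],None,fx=6,fy=5,interpolation=cv2.INTER_CUBIC))
im=r.capture("top")[:,:,::-1]; cv2.imwrite("pics/t22.png",cv2.resize(im[220:290,160:240],None,fx=9,fy=8,interpolation=cv2.INTER_CUBIC))
E
```

```text
time_s: 28.53
tcp_pos: [0.4283, 0.3092, 0.0134]
eef_rot: [-180.0, 0.0, -87.9]
contact_force: [0.3, -0.4, -0.2]
gripper_width: 0.0433
t 28.53 tcp [0.4283 0.3092 0.0134] rot [-180.      0.    -87.89] w 0.0433 F [ 0.3 -0.4 -0.2]
delta tool mm [0.7 0.3 1.9] rows>= 1 per row mm [0.67 0.3  1.94]
turn [-0.      0.0001  0.0019]
```

View pics/s22.png

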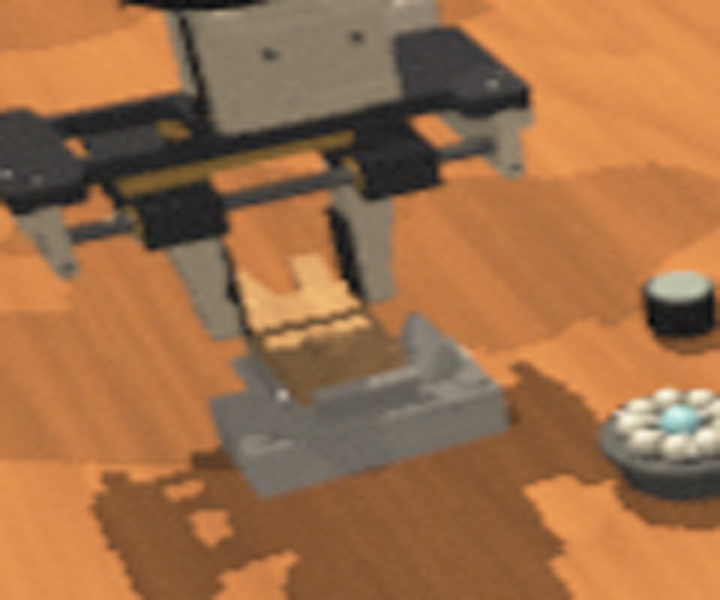

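View pics/t22.png

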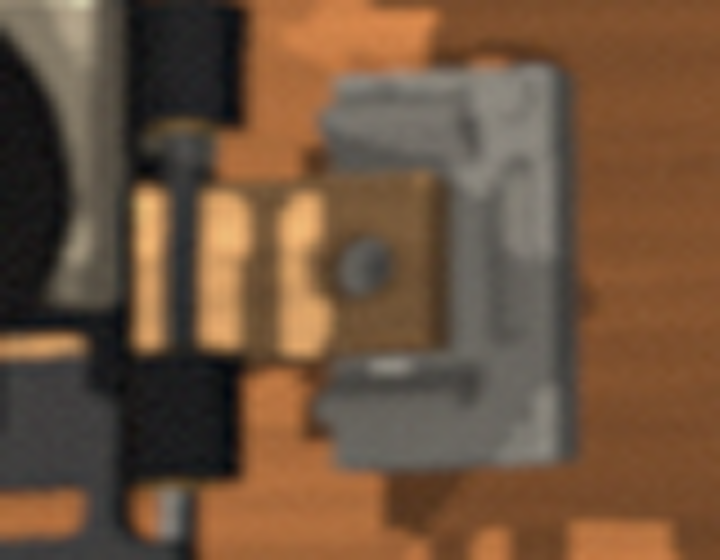

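```bash
python3 -m inch '0 0 0.001 0 0 0 0.3;0 0 0 0 0 0 0.3;0 0 0 0 0 0 0.3'
python3 -m inch '0 0 0.001 0 0 0 0.3;0 0 0 0 0 0 0.3;0 0 0 0 0 0 0.3'
python3 - <<'E'
from h import *
Q=lambda u,v,z:at("top",(160+(u+.5)/9-.5,220+(v+.5)/8-.5),z)
print("peg hole",Q(363,266,.044)); a=Q(445,178,.044);b=Q(447,350,.044);print(a,b)
E
```

```text
time_s: 28.88
tcp_pos: [0.4282, 0.3092, 0.0124]
eef_rot: [-180.0, 0.0, -87.9]
contact_force: [0.1, -0.4, -0.6]
gripper_width: 0.0434
time_s: 29.13
tcp_pos: [0.4284, 0.3093, 0.0115]
eef_rot: [-180.0, 0.0, -87.9]
contact_force: [0.2, -0.1, 1.4]
gripper_width: 0.0435
peg hole [0.4272625  0.26580142 0.044     ]
[0.44899039 0.24836464 0.044     ] [0.40622151 0.24629447 0.044     ]
```

```bash
python3 -m inch '0 0 0.0006 0 0 0 0.3;0 0 0 0 0 0 0.3;0 0 0 0 0 0 0.3'
python3 -m inch '0 0 0 0 0 0 0.65;0 0 0 0 0 0 0.65;0 0 0 0 0 0 0.65;0 0 0 0 0 0 0.65;0 0 -0.01 0 0 0 0.65;0 0 -0.02 0 0 0 0.65;0 0 -0.03 0 0 0 0.65;0 0 -0.03 0 0 0 0.65;0 0 -0.02 0 0 0 0.65;0 0 -0.01 0 0 0 0.65;0 0 0 0 0 0 0.65;0 0 0 0 0 0 0.65'
python3 - <<'E'
from h import *
import cv2
go(.4368,-.0123,.12,-88)
im=r.capture("side")[:,:,::-1]; cv2.imwrite("pics/s23.png",cv2.resize(im[90:210,170:290],None,fx=6,fy=5,interpolation=cv2.INTER_CUBIC))
im=r.capture("top")[:,:,::-1]; cv2.imwrite("pics/t23.png",cv2.resize(im[220:290,160:240],None,fx=9,fy=8,interpolation=cv2.INTER_CUBIC))
E
```

```text
time_s: 29.38
tcp_pos: [0.4284, 0.3093, 0.0115]
eef_rot: [-180.0, 0.0, -87.9]
contact_force: [-2.5, -2.0, 8.6]
gripper_width: 0.0435
time_s: 30.38
tcp_pos: [0.4281, 0.3092, 0.1311]
eef_rot: [-180.0, 0.1, -87.9]
contact_force: [0.2, -0.6, -0.6]
gripper_width: 0.0569
t 30.38 tcp [0.4281 0.3092 0.1311] rot [-1.7998e+02  6.0000e-02 -8.7910e+01] w 0.0569 F [ 0.2 -0.6 -0.6]
delta tool mm [321.6   3.1  10.8] rows>= 8 per row mm [40.2   0.39  1.35]
turn [-0.0003  0.001   0.0016]
```

View pics/s23.png

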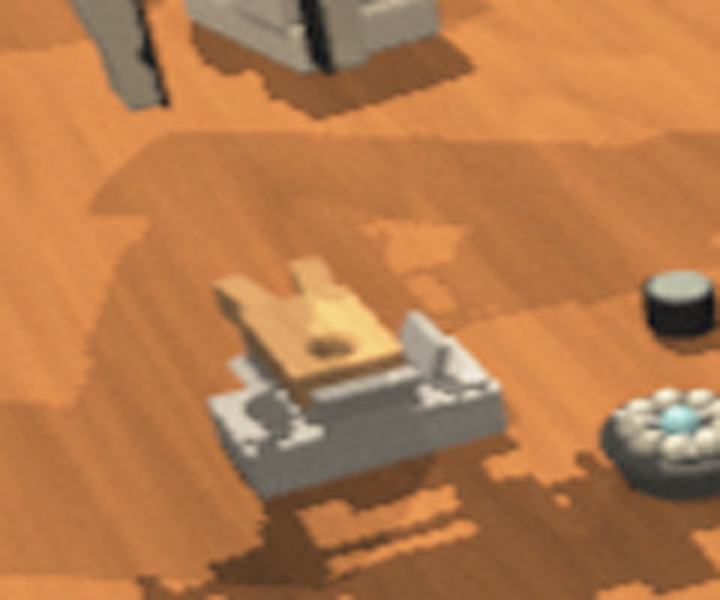

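View pics/t23.png

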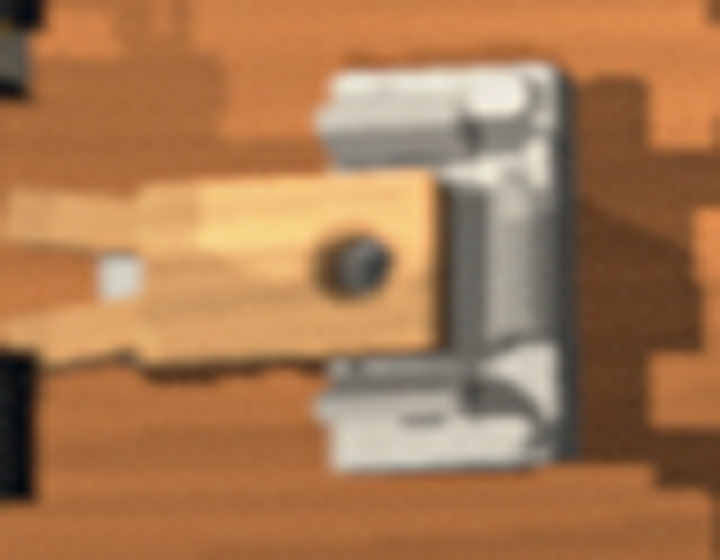

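Run:
```python
from h import *
Q=lambda u,v,z:at("top",(160+(u+.5)/9-.5,220+(v+.5)/8-.5),z)
for u,v in((353,266),(357,266),(363,267)):print("peg hole",Q(u,v,.042))
a=Q(438,175,.042);b=Q(438,350,.042);print(a,b,"->hole",(a+b)/2+[.0,.017,0])
a=Q(142,185,.042);b=Q(142,362,.042);print("nose base",a,b)
a=Q(10,205,.042);print(a)
```

```text
peg hole [0.42746975 0.26862446 0.042     ]
peg hole [0.42745765 0.26773071 0.042     ]
peg hole [0.42719029 0.26637973 0.042     ]
[0.44999066 0.25051468 0.042     ] [0.40637929 0.24884139 0.042     ] ->hole [0.42818497 0.26667804 0.042     ]
nose base [0.44840932 0.31688591 0.042     ] [0.40427175 0.31457719 0.042     ]
[0.44379345 0.34630113 0.042     ]
```

The peg lies flat between the cheeks with its hole about 2 mm ahead of the bracket's, inside tolerance. Now the pin.

```bash
python3 -m inch '0.015 0 0 0 0 0 0.5;0.028 0 0 0 0 0 0.5;0.035 0.0005 0 0 0 0 0.5;0.036 0.0005 0 0 0 0 0.5;0.036 0.0005 0 0 0 0 0.5;0.036 0.0005 0 0 0 0 0.5;0.036 0.0005 0 0 0 0 0.5;0.035 0.0005 0 0 0 0 0.5;0.03 0 0 0 0 0 0.5;0.02 0 0 0 0 0 0.5;0.011 0 0 0 0 0 0.5;0.0035 0 0 0 0 0 0.5;0 0 0 0 0 0 0.5;0 0 0 0 0 0 0.5;0 0 0 0 0 0 0.5' 5
python3 - <<'E'
from h import *
import cv2
go(.4362,-.0124,.0265,-88)
im=r.capture("side")[:,:,::-1]; cv2.imwrite("pics/s24.png",cv2.resize(im[140:280,210:350],None,fx=5,fy=4.3,interpolation=cv2.INTER_CUBIC))
E
```

```text
time_s: 31.73
tcp_pos: [0.437, -0.0118, 0.1305]
eef_rot: [180.0, -0.0, -87.9]
contact_force: [0.2, 0.3, 0.0]
gripper_width: 0.0443
t 31.73 tcp [ 0.437  -0.0118  0.1305] rot [ 1.7997e+02 -1.0000e-02 -8.7860e+01] w 0.0443 F [0.2 0.3 0. ]
delta tool mm [  0.6   0.7 104. ] rows>= 3 per row mm [ 0.19  0.25 34.65]
turn [ 0.0006 -0.0002  0.0024]
```

View pics/s24.png

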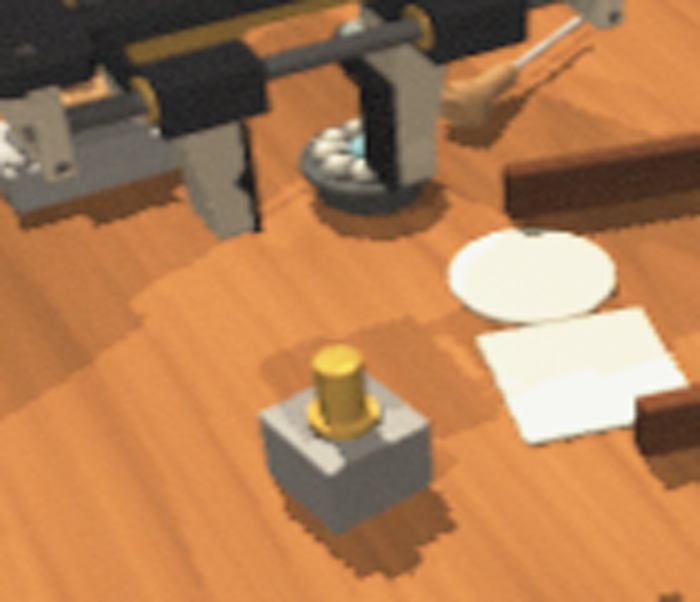

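```bash
python3 -m inch '0.0005 0 0.015 0 0 0 0.5;0 0 0.025 0 0 0 0.5;0 0 0.025 0 0 0 0.5;0 0 0.017 0 0 0 0.5;0 0 0.01 0 0 0 0.5;0 0 0.006 0 0 0 0.5;0 0 0.003 0 0 0 0.5;0 0 0 0 0 0 0.5;0 0 0 0 0 0 0.5' 5
python3 - <<'E'
from h import *
import cv2
go(.4362,-.0124,.0265,-88)
im=r.capture("side")[:,:,::-1]; cv2.imwrite("pics/s25.png",cv2.resize(im[140:280,210:350],None,fx=5,fy=4.3,interpolation=cv2.INTER_CUBIC))
E
```

```text
time_s: 32.53
tcp_pos: [0.4376, -0.0123, 0.0302]
eef_rot: [-180.0, 0.0, -87.9]
contact_force: [-0.4, -0.7, 0.7]
gripper_width: 0.0436
t 32.53 tcp [ 0.4376 -0.0123  0.0302] rot [-1.7996e+02  1.0000e-02 -8.7860e+01] w 0.0436 F [-0.4 -0.7  0.7]
delta tool mm [0.  1.4 3.7] rows>= 1 per row mm [0.02 1.37 3.72]
turn [-0.0007  0.0002  0.0025]
```

View pics/s25.png

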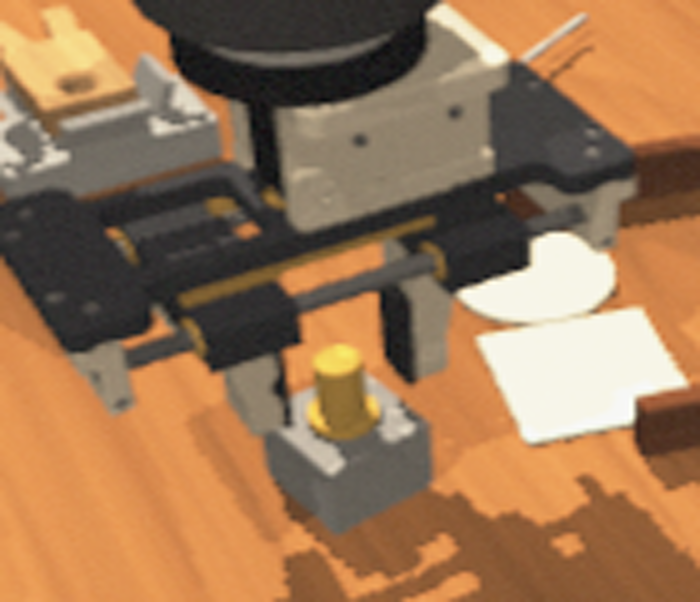

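```bash
python3 -m inch '0 0.001 0.002 0 0 0 0.5;0 0 0 0 0 0 0.5;0 0 0 0 0 0 0.1;0 0 0 0 0 0 0.1;0 0 0 0 0 0 0.1;0 0 0 0 0 0 0.1;0 0 0 0 0 0 0.1;0 0 0 0 0 0 0.1' 5
python3 -m inch '0 0 0 0 0 0 0.1;0 0 0 0 0 0 0.1;0 0 -0.01 0 0 0 0.1;0 0 -0.015 0 0 0 0.1;0 0 -0.02 0 0 0 0.1;0 0 -0.02 0 0 0 0.1;0 0 -0.02 0 0 0 0.1;0 0 -0.02 0 0 0 0.1;0 0 -0.01 0 0 0 0.1;0 0 0 0 0 0 0.1;0 0 0 0 0 0 0.1' 25
python3 - <<'E'
from h import *
import cv2
go(.4278,.2662,.14,-88)
im=r.capture("side")[:,:,::-1]; cv2.imwrite("pics/s26.png",cv2.resize(im[100:260,190:350],None,fx=4.5,fy=3.7,interpolation=cv2.INTER_CUBIC))
E
```

```text
time_s: 33.25
tcp_pos: [0.4362, -0.0127, 0.0278]
eef_rot: [-180.0, 0.0, -87.9]
contact_force: [-0.4, -0.5, 1.2]
gripper_width: 0.0176
time_s: 34.17
tcp_pos: [0.4361, -0.0126, 0.1427]
eef_rot: [-180.0, 0.0, -87.9]
contact_force: [-0.4, -0.7, -0.8]
gripper_width: 0.0176
t 34.17 tcp [ 0.4361 -0.0126  0.1427] rot [-1.7996e+02  4.0000e-02 -8.7900e+01] w 0.0176 F [-0.4 -0.7 -0.8]
delta tool mm [-278.9   -2.     2.9] rows>= 7 per row mm [-39.85  -0.28   0.42]
turn [-0.0007  0.0006  0.0017]
```

View pics/s26.png

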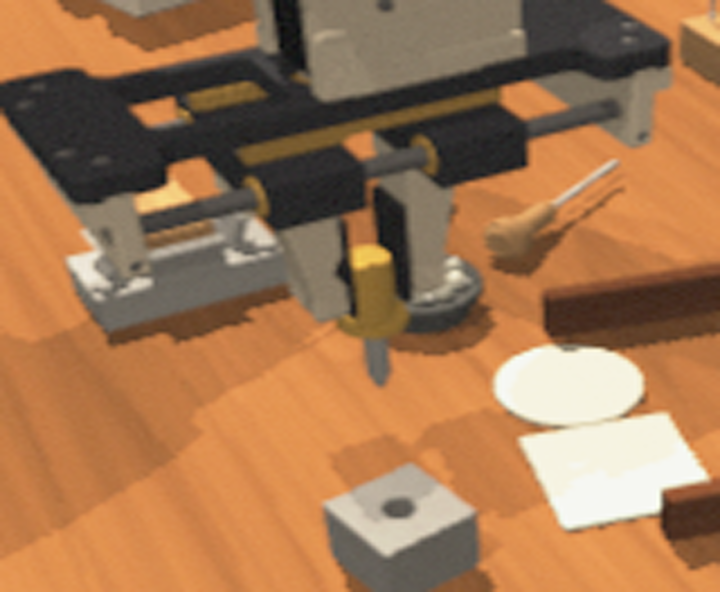

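Run:
```python
from h import *
q=lambda X:((proj("side",X)-[190,100])*[4.5,3.7]).round(0)
x=r.get_state()["tcp_pos"]
for dz in(.044,.029,.010,-.026):print(dz,q(x+[0,0,dz]))
print(q(x+[0,-.005,.044]),q(x+[.005,0,.044]))
```

```text
0.044 [362. 257.]
0.029 [366. 287.]
0.01 [370. 322.]
-0.026 [378. 386.]
[368. 264.] [376. 254.]
```

```bash
python3 -m inch '-0.012 0 0 0 0 0 0.1;-0.022 0 0 0 0 0 0.1;-0.03 -0.0003 0 0 0 0 0.1;-0.033 -0.0004 0 0 0 0 0.1;-0.033 -0.0004 0 0 0 0 0.1;-0.033 -0.0003 0 0 0 0 0.1;-0.033 -0.0003 0 0 0 0 0.1;-0.03 -0.0003 0 0 0 0 0.1;-0.024 0 0 0 0 0 0.1;-0.017 0 0 0 0 0 0.1;-0.009 0 0 0 0 0 0.1;-0.003 0 0 0 0 0 0.1;0 0 0 0 0 0 0.1;0 0 0 0 0 0 0.1;0 0 0 0 0 0 0.1'
python3 - <<'E'
from h import *
import cv2
go(.4278,.2662,.09,-88)
im=r.capture("side")[:,:,::-1]; cv2.imwrite("pics/s27.png",cv2.resize(im[80:220,160:300],None,fx=5,fy=4.2,interpolation=cv2.INTER_CUBIC))
im=r.capture("top")[:,:,::-1]; cv2.imwrite("pics/t27.png",cv2.resize(im[210:290,150:250],None,fx=7.5,fy=7,interpolation=cv2.INTER_CUBIC))
E
```

```text
time_s: 35.47
tcp_pos: [0.4278, 0.265, 0.1427]
eef_rot: [180.0, -0.0, -88.0]
contact_force: [0.3, 0.4, -1.7]
gripper_width: 0.0174
t 35.47 tcp [0.4278 0.265  0.1427] rot [ 1.7998e+02 -1.0000e-02 -8.7950e+01] w 0.0174 F [ 0.3  0.4 -1.7]
delta tool mm [-1.2 -0.  52.7] rows>= 2 per row mm [-6.100e-01 -2.000e-02  2.635e+01]
turn [ 0.0003 -0.0002  0.0008]
```

View pics/s27.png

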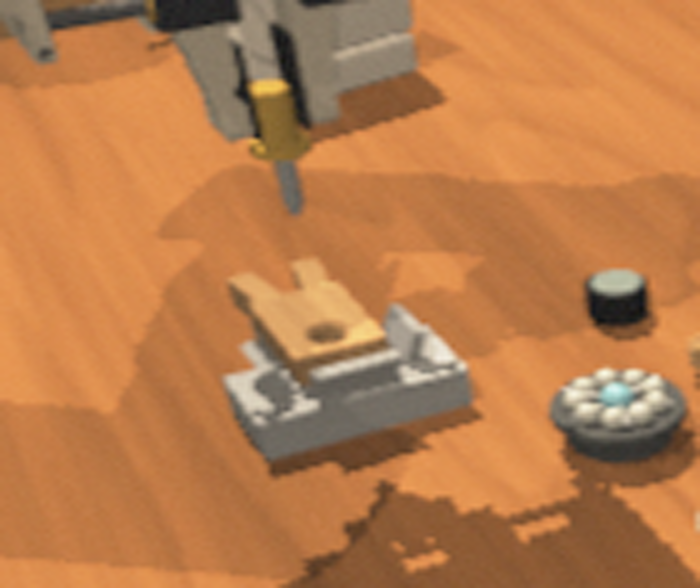

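View pics/t27.png

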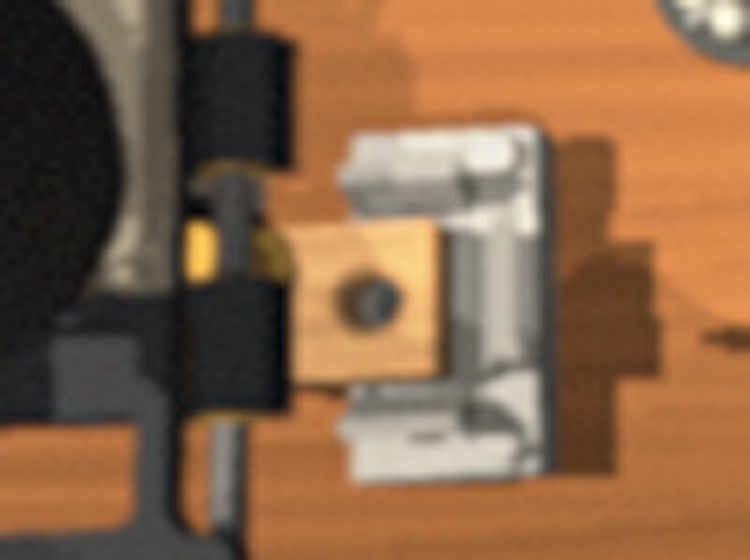

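Run:
```python
from h import *
q=lambda X:((proj("side",X)-[160,80])*[5,4.2]).round(0)
x=r.get_state()["tcp_pos"];print(x)
for dz in(.044,.029,.010,-.026):print(dz,q(x+[0,0,dz]))
print(q(x+[0,-.005,-.026]),q(x+[.005,0,-.026]))
print("side: peg hole",at("side",(160+(327.5)/5-.5,80+332/4.2-.5),.042))
print("side tip",at("side",(160+(294)/5-.5,80+212/4.2-.5),x[2]-.026))
Q=lambda u,v,z:at("top",(150+(u+.5)/7.5-.5,210+(v+.5)/7-.5),z)
print("top peg hole",Q(367,302,.042),"bracket",Q(375,303,.024))
```

```text
[0.427919   0.2652127  0.14290569]
0.044 [263.  83.]
0.029 [270. 112.]
0.01 [278. 148.]
-0.026 [293. 212.]
[297. 216.] [305. 210.]
side: peg hole [0.43047673 0.26848616 0.042     ]
side tip [0.42791086 0.26780239 0.11690569]
top peg hole [0.42767316 0.26919138 0.042     ] bracket [0.42895069 0.2723456  0.024     ]
```

```bash
python3 -m inch '-0.0005 0 0.012 0 0 0 0.1;0 0 0.02 0 0 0 0.1;0 0 0.02 0 0 0 0.1;0 0 0.012 0 0 0 0.1;0 0 0.004 0 0 0 0.1;0 0 0 0 0 0 0.1;0 0 0 0 0 0 0.1;0 0 0 0 0 0 0.1'
python3 - <<'E'
from h import *
import cv2
go(.428,.2657,.065,-88)
im=r.capture("side")[:,:,::-1]; cv2.imwrite("pics/s28.png",cv2.resize(im[100:200,180:280],None,fx=7,fy=6,interpolation=cv2.INTER_CUBIC))
im=r.capture("top")[:,:,::-1]; cv2.imwrite("pics/t28.png",cv2.resize(im[210:290,150:250],None,fx=7.5,fy=7,interpolation=cv2.INTER_CUBIC))
E
```

```text
time_s: 36.23
tcp_pos: [0.4284, 0.267, 0.0758]
eef_rot: [-179.9, 0.1, -87.9]
contact_force: [-0.1, 0.5, -0.3]
gripper_width: 0.0172
t 36.23 tcp [0.4284 0.267  0.0758] rot [-1.7993e+02  7.0000e-02 -8.7890e+01] w 0.0172 F [-0.1  0.5 -0.3]
delta tool mm [ 1.3  0.5 10.8] rows>= 1 per row mm [ 1.34  0.48 10.8 ]
turn [-0.0012  0.0012  0.0019]
```

View pics/s28.png

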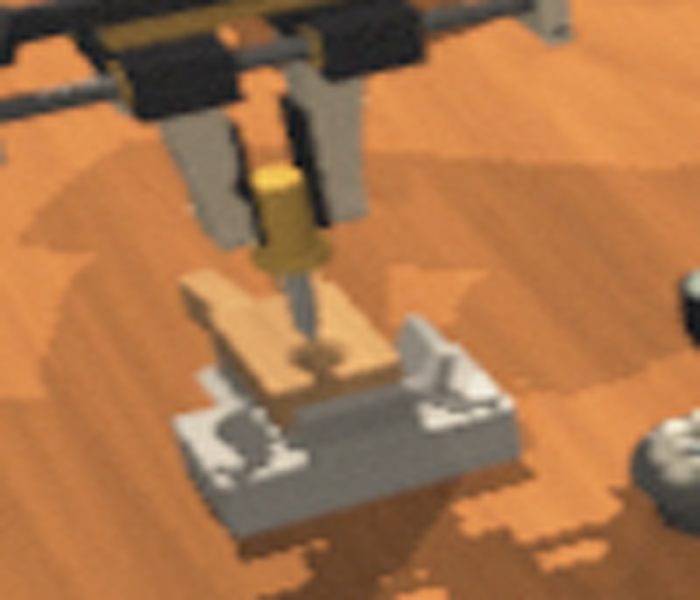

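View pics/t28.png

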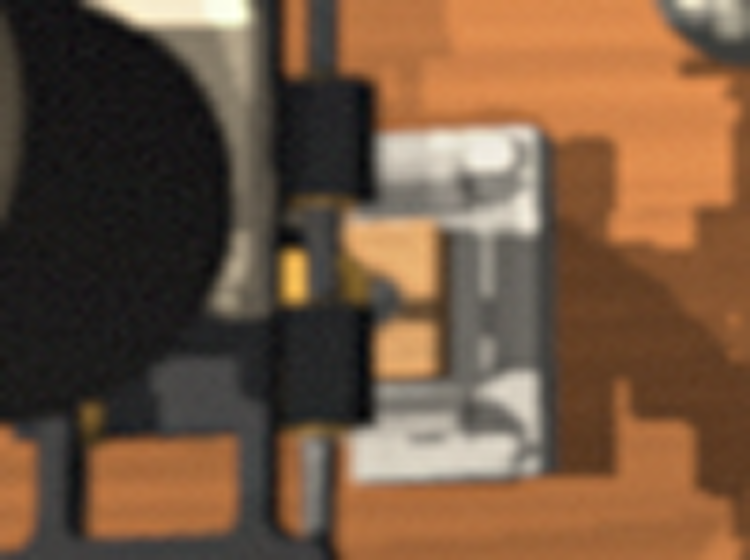

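Run:
```python
from h import *
x=r.get_state()["tcp_pos"];print(x)
Q=lambda u,v,z:at("top",(150+(u+.5)/7.5-.5,210+(v+.5)/7-.5),z)
S2=lambda u,v,z:at("side",(180+(u+.5)/7-.5,100+(v+.5)/6-.5),z)
z=x[2]-.026
print("tip top",Q(387,300,z),Q(392,302,z),"tip side",S2(310,337,z))
print("hole top",Q(367,302,.042),"hole side",S2(322,357,.042))
print("bracket hole top0",at("top",(203.1,253.2),.024))
```

```text
[0.42831236 0.26707421 0.07573254]
tip top [0.42747987 0.26159749 0.04973254] [0.42689687 0.26024492 0.04973254] tip side [0.42924462 0.26898395 0.04973254]
hole top [0.42767316 0.26919138 0.042     ] hole side [0.43094441 0.26573806 0.042     ]
bracket hole top0 [0.42815612 0.26507652 0.024     ]
```

Run:
```python
from h import *
Tq=lambda u,v:(150+(u+.5)/7.5-.5,210+(v+.5)/7-.5)
Sq=lambda u,v:(180+(u+.5)/7-.5,100+(v+.5)/6-.5)
for t in((385,299),(390,300)):print("tip",*tri(Tq(*t),Sq(310,337)))
print("hole",*tri(Tq(367,302),Sq(322,357)))
for t in((365,270),):print("collar R edge",t,at("top",Tq(*t),.0858))
q=lambda X:((proj("top",X)-[150,210]+.5)*[7.5,7]-.5).round(0)
x=r.get_state()["tcp_pos"]
for dz in(.044,.010,-.020,-.026):print(dz,q(x+[0,0,dz]))
print("brk hole/peg hole",q([.428,.265,.024]),q([.428,.265,.042]))
import cv2
im=r.capture("top")[:,:,::-1]; cv2.imwrite("pics/t29.png",cv2.resize(im[235:270,180:225],None,fx=16,fy=16,interpolation=cv2.INTER_CUBIC))
```

```text
tip [0.42737933 0.26053277 0.05518974] [2.00279189e-08]
tip [0.42701046 0.25888708 0.05625266] [3.13765117e-08]
hole [0.42982687 0.26965922 0.03951536] [7.71530953e-06]
collar R edge (365, 270) [0.43249672 0.25704769 0.0858    ]
0.044 [283. 274.]
0.01 [325. 286.]
-0.02 [360. 295.]
-0.026 [367. 297.]
brk hole/peg hole [402. 306.] [383. 301.]
```

View pics/t29.png

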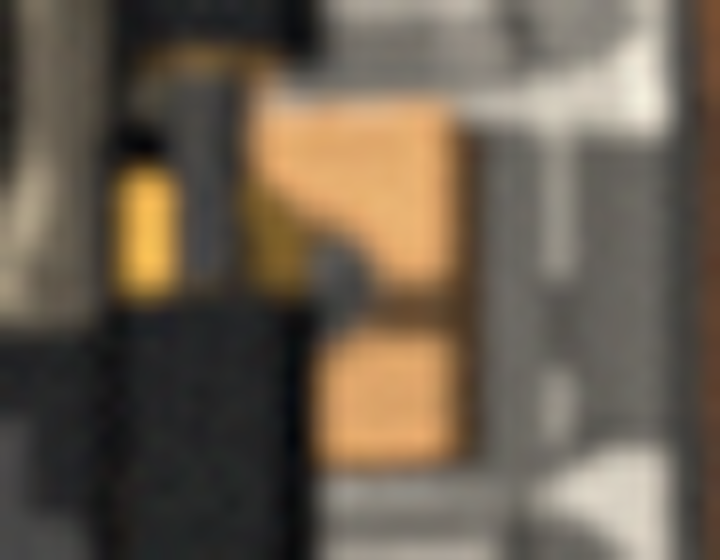

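```bash
python3 -m inch '0.001 0 0.003 0 0 0 0.1;0 0 0.004 0 0 0 0.1;0 0 0.004 0 0 0 0.1;0 0 0.003 0 0 0 0.1;0 0 0 0 0 0 0.1;0 0 0 0 0 0 0.1'
python3 - <<'E'
from h import *
import cv2
im=r.capture("side")[:,:,::-1]; cv2.imwrite("pics/s29.png",cv2.resize(im[100:200,180:280],None,fx=7,fy=6,interpolation=cv2.INTER_CUBIC))
E
```

```text
time_s: 36.88
tcp_pos: [0.4277, 0.2654, 0.0604]
eef_rot: [180.0, -0.0, -87.9]
contact_force: [0.8, -0.2, -0.7]
gripper_width: 0.0171
```

View pics/s29.png

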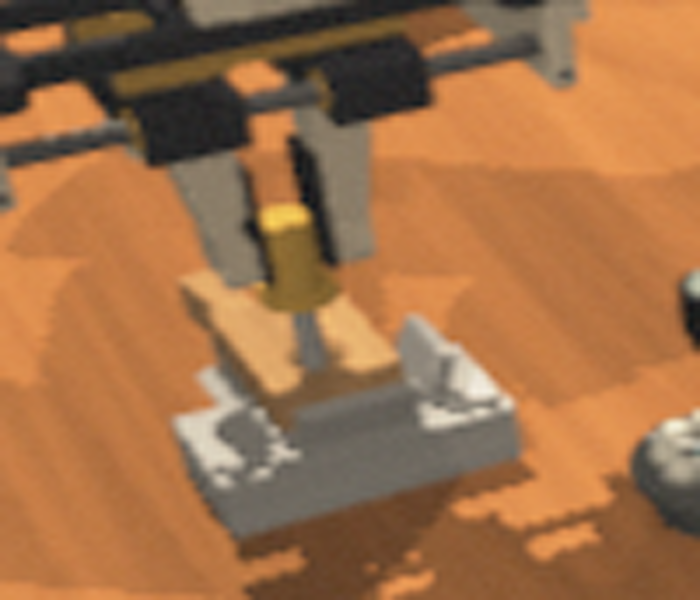

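```bash
python3 -m inch '0 0 0.003 0 0 0 0.1;0 0 0.004 0 0 0 0.1;0 0 0.004 0 0 0 0.1;0 0 0.002 0 0 0 0.1;0 0 0 0 0 0 0.1;0 0 0 0 0 0 0.1'
```

```text
time_s: 37.43
tcp_pos: [0.4278, 0.2655, 0.0476]
eef_rot: [180.0, -0.0, -87.9]
contact_force: [0.3, 0.1, -0.5]
gripper_width: 0.0171
```

```bash
python3 -m inch '0 0 0.003 0 0 0 0.1;0 0 0.004 0 0 0 0.1;0 0 0.003 0 0 0 0.1;0 0 0.002 0 0 0 0.1;0 0 0 0 0 0 0.1;0 0 0 0 0 0 0.1'
python3 -m inch '0 0 0.001 0 0 0 0.1;0 0 0.001 0 0 0 0.1;0 0 0 0 0 0 0.1;0 0 0 0 0 0 0.1'
```

```text
time_s: 37.93
tcp_pos: [0.4278, 0.2654, 0.0355]
eef_rot: [180.0, -0.0, -87.9]
contact_force: [1.4, 0.0, -1.1]
gripper_width: 0.0173
time_s: 38.27
tcp_pos: [0.4279, 0.2657, 0.0338]
eef_rot: [-180.0, 0.0, -87.9]
contact_force: [1.0, 0.1, -1.3]
gripper_width: 0.0174
```

```bash
python3 -m inch '0 0 0.001 0 0 0 0.1;0 0 0.0005 0 0 0 0.1;0 0 0 0 0 0 0.1;0 0 0 0 0 0 0.1'
python3 -m inch '0 0 0 0 0 0 0.5;0 0 0 0 0 0 0.5;0 0 0 0 0 0 0.5;0 0 0 0 0 0 0.5;0 0 -0.01 0 0 0 0.5;0 0 -0.02 0 0 0 0.5;0 0 -0.025 0 0 0 0.5;0 0 -0.03 0 0 0 0.5;0 0 -0.03 0 0 0 0.5;0 0 -0.02 0 0 0 0.5;0 0 0 0 0 0 0.5;0 0 0 0 0 0 0.5'
python3 - <<'E'
from h import *
import cv2
im=r.capture("side")[:,:,::-1]; cv2.imwrite("pics/s30.png",cv2.resize(im[100:200,180:280],None,fx=7,fy=6,interpolation=cv2.INTER_CUBIC))
im=r.capture("top")[:,:,::-1]; cv2.imwrite("pics/t30.png",cv2.resize(im[210:290,150:250],None,fx=7.5,fy=7,interpolation=cv2.INTER_CUBIC))
E
```

```text
time_s: 38.6
tcp_pos: [0.4279, 0.2657, 0.0323]
eef_rot: [-180.0, 0.0, -87.9]
contact_force: [2.4, -0.7, -0.6]
gripper_width: 0.0172
time_s: 39.6
tcp_pos: [0.4283, 0.2663, 0.1692]
eef_rot: [-179.9, 0.2, -87.9]
contact_force: [-0.6, -0.3, 0.2]
gripper_width: 0.0436
```

View pics/s30.png

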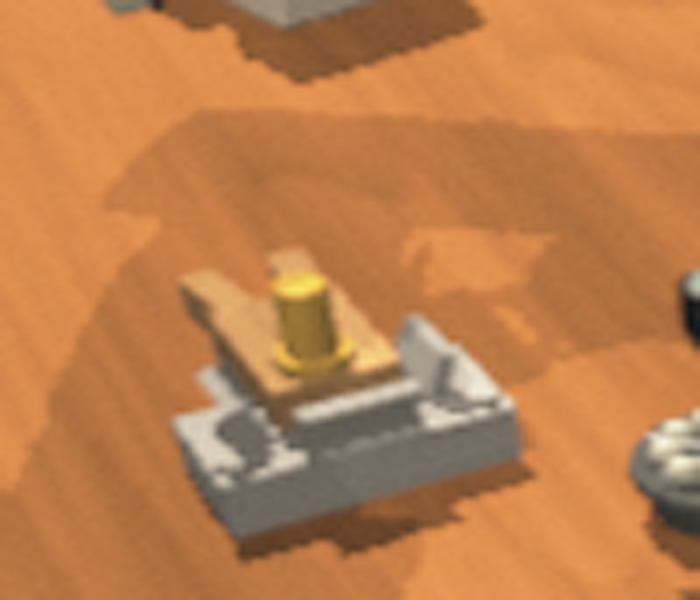

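View pics/t30.png

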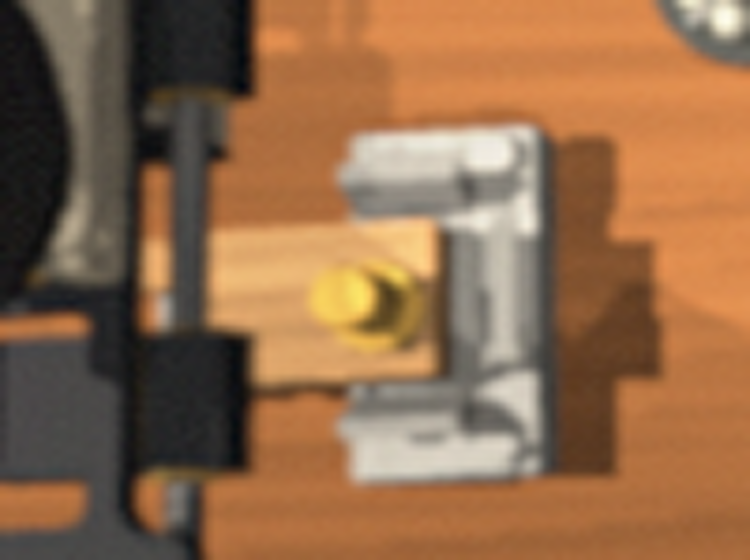

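The pin is home: its collar rests on the peg in both views, with the head upright at side (302,310). Now returning the tin.

Run:
```python
from h import *
Tq=lambda u,v:(150+(u+.5)/7.5-.5,210+(v+.5)/7-.5)
Sq=lambda u,v:(180+(u+.5)/7-.5,100+(v+.5)/6-.5)
print("head top",*tri(Tq(343,298),Sq(300,286)))
print("pads",at("top",T(426,270),.003))
go(.479,-.2712,.16,-88)
```

```text
head top [0.42751678 0.26563264 0.07431612] [4.80826428e-06]
pads [0.55818583 0.07179001 0.003     ]
t 39.7 tcp [0.4274 0.2653 0.1671] rot [179.97  -0.   -87.9 ] w 0.0437 F [ 0.5  0.5 -1.4]
delta tool mm [538.  -31.9   7.1] rows>= 14 per row mm [38.43 -2.28  0.51]
turn [ 0.0005 -0.0001  0.0018]
```

```bash
python3 -m inch '0.012 -0.001 0 0 0 0 0.5;0.026 -0.0015 0 0 0 0 0.5;0.036 -0.0021 0 0 0 0 0.5;0.036 -0.0021 0 0 0 0 0.5;0.036 -0.0021 0 0 0 0 0.5;0.036 -0.0021 0 0 0 0 0.5;0.036 -0.0021 0 0 0 0 0.5;0.036 -0.0021 0 0 0 0 0.5;0.036 -0.0021 0 0 0 0 0.5;0.036 -0.0021 0 0 0 0 0.5;0.036 -0.0021 0 0 0 0 0.5;0.036 -0.0021 0 0 0 0 0.5;0.036 -0.0021 0 0 0 0 0.5;0.036 -0.0021 0 0 0 0 0.5;0.036 -0.0021 0 0 0 0 0.5;0.02 -0.0015 0 0 0 0 0.5;0.009 -0.0007 0 0 0 0 0.5;0.003 0 0 0 0 0 0.5;0 0 0 0 0 0 0.5;0 0 0 0 0 0 0.5' 5
python3 -c "
from h import *
go(.479,-.2712,.033,-88)"
```

```text
time_s: 41.37
tcp_pos: [0.4791, -0.2701, 0.1668]
eef_rot: [180.0, 0.0, -87.9]
contact_force: [-0.4, 0.4, 0.1]
gripper_width: 0.0439
t 41.37 tcp [ 0.4791 -0.2701  0.1668] rot [ 1.7995e+02  3.0000e-02 -8.7880e+01] w 0.0439 F [-0.4  0.4  0.1]
delta tool mm [1.100e+00 1.000e-01 1.338e+02] rows>= 4 per row mm [2.800e-01 1.000e-02 3.346e+01]
turn [0.0009 0.0005 0.002 ]
```

```bash
python3 -m inch '0.001 0 0.015 0 0 0 0.5;0 0 0.03 0 0 0 0.5;0 0 0.03 0 0 0 0.5;0 0 0.028 0 0 0 0.5;0 0 0.018 0 0 0 0.5;0 0 0.008 0 0 0 0.5;0 0 0.003 0 0 0 0.5;0 0 0 0 0 0 0.5;0 0 0 0 0 0 0.5' 5
python3 -m inch '0 0 0 0 0 0 0.1;0 0 0 0 0 0 0.1;0 0 0 0 0 0 0.1;0 0 0 0 0 0 0.1;0 0 0 0 0 0 0.1;0 0 0 0 0 0 0.1' 5
python3 - <<'E'
from h import *
import cv2
go(.5592,.0713,.16,-88)
im=r.capture("side")[:,:,::-1]; cv2.imwrite("pics/s31.png",cv2.resize(im[220:400,280:480],None,fx=3.8,fy=3.3,interpolation=cv2.INTER_CUBIC))
E
```

```text
time_s: 42.12
tcp_pos: [0.4807, -0.2716, 0.0365]
eef_rot: [-179.9, -0.0, -87.8]
contact_force: [-0.2, -0.3, -0.4]
gripper_width: 0.044
time_s: 42.62
tcp_pos: [0.4801, -0.2719, 0.0357]
eef_rot: [-180.0, -0.0, -87.9]
contact_force: [0.5, 0.7, 2.2]
gripper_width: 0.0193
t 42.62 tcp [ 0.4801 -0.2719  0.0357] rot [-1.7995e+02 -1.0000e-02 -8.7890e+01] w 0.0193 F [0.5 0.7 2.2]
delta tool mm [-340.1  -91.8 -124.3] rows>= 10 per row mm [-34.01  -9.18 -12.43]
turn [-0.0009 -0.0002  0.0019]
```

View pics/s31.png

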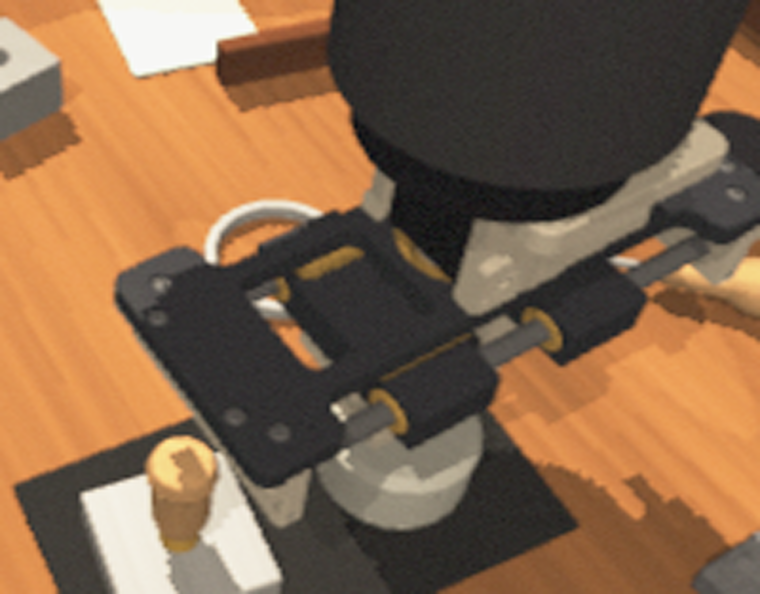

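```bash
python3 -m inch '0 0 0 0 0 0 0.1;0 0 0 0 0 0 0.1;0 0 -0.01 0 0 0 0.1;0 0 -0.018 0 0 0 0.1;0 0 -0.025 0 0 0 0.1;0 0 -0.028 0 0 0 0.1;0 0 -0.025 0 0 0 0.1;0 0 -0.014 0 0 0 0.1;0 0 -0.005 0 0 0 0.1;0 0 0 0 0 0 0.1;0 0 0 0 0 0 0.1' 30
python3 -m inch '-0.01 -0.0027 0 0 0 0 0.1;-0.022 -0.006 0 0 0 0 0.1;-0.03 -0.0081 0 0 0 0 0.1;-0.032 -0.0086 0 0 0 0 0.1;-0.032 -0.0086 0 0 0 0 0.1;-0.032 -0.0086 0 0 0 0 0.1;-0.032 -0.0086 0 0 0 0 0.1;-0.032 -0.0086 0 0 0 0 0.1;-0.032 -0.0086 0 0 0 0 0.1;-0.03 -0.0081 0 0 0 0 0.1;-0.026 -0.007 0 0 0 0 0.1;-0.018 -0.0049 0 0 0 0 0.1;-0.009 -0.0024 0 0 0 0 0.1;-0.003 -0.0008 0 0 0 0 0.1;0 0 0 0 0 0 0.1;0 0 0 0 0 0 0.1;0 0 0 0 0 0 0.1'
python3 - <<'E'
from h import *
import cv2
go(.5592,.0713,.0355,-88)
im=r.capture("side")[:,:,::-1]; cv2.imwrite("pics/s32.png",cv2.resize(im[80:260,230:430],None,fx=3.8,fy=3.3,interpolation=cv2.INTER_CUBIC))
E
```

```text
time_s: 43.58
tcp_pos: [0.4788, -0.2714, 0.1592]
eef_rot: [179.9, 0.1, -87.9]
contact_force: [-0.3, -0.5, -3.6]
gripper_width: 0.0189
time_s: 45.0
tcp_pos: [0.5582, 0.0703, 0.1599]
eef_rot: [180.0, -0.0, -87.9]
contact_force: [1.1, -0.0, -2.7]
gripper_width: 0.0189
t 45.0 tcp [0.5582 0.0703 0.1599] rot [ 1.7995e+02 -2.0000e-02 -8.7950e+01] w 0.0189 F [ 1.1 -0.  -2.7]
delta tool mm [ -1.   -1.1 124.4] rows>= 4 per row mm [-0.25 -0.28 31.11]
turn [ 0.0008 -0.0004  0.0009]
```

View pics/s32.png

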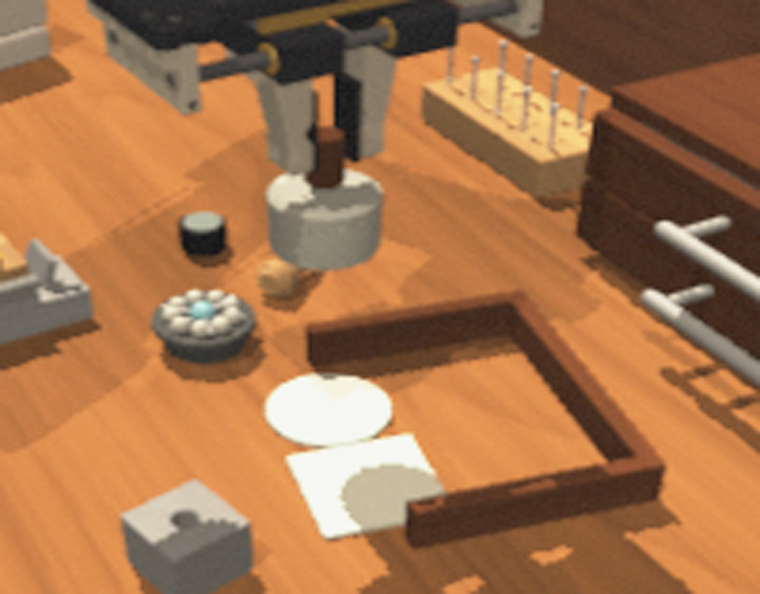

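The tin hangs upright over the round pad (pad at (328,408), tin at (325,220)). Lowering.

```bash
python3 -m inch '-0.001 -0.001 0.015 0 0 0 0.1;0 0 0.025 0 0 0 0.1;0 0 0.025 0 0 0 0.1;0 0 0.025 0 0 0 0.1;0 0 0.016 0 0 0 0.1;0 0 0.008 0 0 0 0.1;0 0 0.004 0 0 0 0.1;0 0 0.002 0 0 0 0.1;0 0 0 0 0 0 0.1;0 0 0 0 0 0 0.1;0 0 0 0 0 0 0.1'
```

```text
time_s: 45.97
tcp_pos: [0.5604, 0.0726, 0.0414]
eef_rot: [-179.9, 0.0, -87.9]
contact_force: [-0.7, -0.7, -2.4]
gripper_width: 0.0189
```

```bash
python3 -m inch '0.001 0.001 0.002 0 0 0 0.1;0 0 0.0015 0 0 0 0.1;0 0 0.0015 0 0 0 0.1;0 0 0 0 0 0 0.1;0 0 0 0 0 0 0.1'; python3 -m inch '0 0 0.001 0 0 0 0.1;0 0 0 0 0 0 0.1;0 0 0 0 0 0 0.1'
```

```text
time_s: 46.38
tcp_pos: [0.5586, 0.0713, 0.0352]
eef_rot: [180.0, -0.0, -87.9]
contact_force: [-0.2, 0.2, -2.8]
gripper_width: 0.0187
time_s: 46.63
tcp_pos: [0.5589, 0.0714, 0.0347]
eef_rot: [-180.0, 0.0, -87.9]
contact_force: [-1.6, -0.6, 3.5]
gripper_width: 0.0192
```

Touchdown. Release, rise, and go to the block.

```bash
python3 -m inch '0 0 0 0 0 0 0.5;0 0 0 0 0 0 0.5;0 0 0 0 0 0 0.5;0 0 0 0 0 0 0.5;0 0 -0.015 0 0 0 0.5;0 0 -0.025 0 0 0 0.5;0 0 -0.03 0 0 0 0.5;0 0 -0.03 0 0 0 0.5;0 0 -0.02 0 0 0 0.5;0 0 0 0 0 0 0.5;0 0 0 0 0 0 0.5'
python3 - <<'E'
from h import *
import cv2
go(.3928,-.2651,.155,-88)
im=r.capture("side")[:,:,::-1]; cv2.imwrite("pics/s33.png",cv2.resize(im[80:260,230:430],None,fx=3.8,fy=3.3,interpolation=cv2.INTER_CUBIC))
E
```

```text
time_s: 47.55
tcp_pos: [0.5594, 0.0717, 0.1556]
eef_rot: [-179.8, 0.1, -87.9]
contact_force: [-0.9, -0.9, -0.8]
gripper_width: 0.0436
t 47.55 tcp [0.5594 0.0717 0.1556] rot [-1.7984e+02  8.0000e-02 -8.7890e+01] w 0.0436 F [-0.9 -0.9 -0.8]
delta tool mm [330.4 178.9  -0.4] rows>= 10 per row mm [33.04 17.89 -0.04]
turn [-0.0028  0.0013  0.0019]
```

View pics/s33.png

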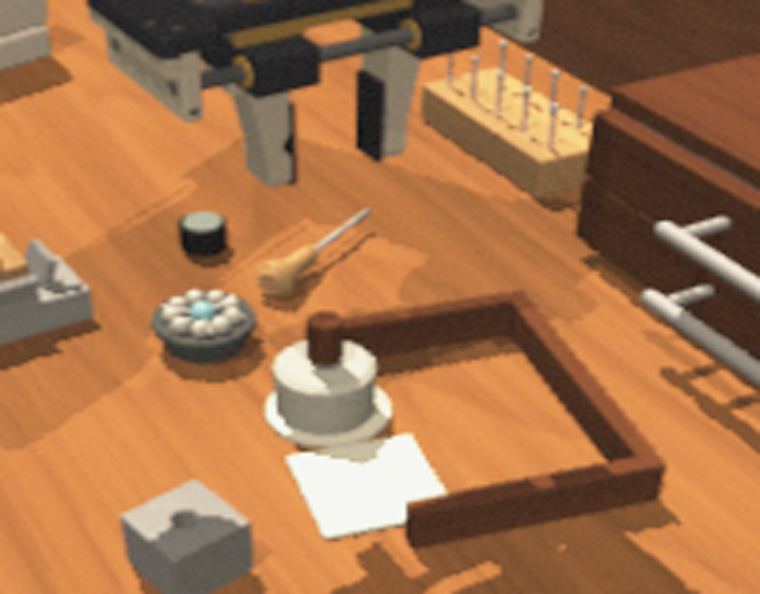

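The tin is centred on the round pad. Now the block.

```bash
python3 -m inch '0.013 0.007 0 0 0 0 0.5;0.026 0.0141 0 0 0 0 0.5;0.032 0.0173 0 0 0 0 0.5;0.032 0.0173 0 0 0 0 0.5;0.032 0.0173 0 0 0 0 0.5;0.032 0.0173 0 0 0 0 0.5;0.032 0.0173 0 0 0 0 0.5;0.032 0.0173 0 0 0 0 0.5;0.032 0.0173 0 0 0 0 0.5;0.03 0.0162 0 0 0 0 0.5;0.02 0.0108 0 0 0 0 0.5;0.012 0.0065 0 0 0 0 0.5;0.005 0.0027 0 0 0 0 0.5;0 0 0 0 0 0 0.5;0 0 0 0 0 0 0.5;0 0 0 0 0 0 0.5' 5
python3 -c "
from h import *
go(.3928,-.2651,.030,-88)"
```

```text
time_s: 48.93
tcp_pos: [0.3926, -0.2645, 0.1539]
eef_rot: [180.0, 0.0, -87.9]
contact_force: [0.4, -0.3, -0.3]
gripper_width: 0.0437
t 48.93 tcp [ 0.3926 -0.2645  0.1539] rot [ 1.7996e+02  1.0000e-02 -8.7870e+01] w 0.0437 F [ 0.4 -0.3 -0.3]
delta tool mm [  0.7  -0.2 123.9] rows>= 4 per row mm [ 0.16 -0.06 30.97]
turn [0.0006 0.0002 0.0023]
```

```bash
python3 -m inch '0.0005 0 0.015 0 0 0 0.5;0 0 0.028 0 0 0 0.5;0 0 0.028 0 0 0 0.5;0 0 0.025 0 0 0 0.5;0 0 0.016 0 0 0 0.5;0 0 0.006 0 0 0 0.5;0 0 0.003 0 0 0 0.5;0 0 0 0 0 0 0.5;0 0 0 0 0 0 0.5' 5
python3 -m inch '0 0 0 0 0 0 0.1;0 0 0 0 0 0 0.1;0 0 0 0 0 0 0.1;0 0 0 0 0 0 0.1;0 0 0 0 0 0 0.1;0 0 0 0 0 0 0.1' 5
python3 -c "
from h import *
go(.545,.001,.155,-88)"
```

```text
time_s: 49.68
tcp_pos: [0.3936, -0.2655, 0.0341]
eef_rot: [-179.9, -0.0, -87.8]
contact_force: [0.1, 0.8, 0.6]
gripper_width: 0.0437
time_s: 50.18
tcp_pos: [0.392, -0.2656, 0.0335]
eef_rot: [180.0, 0.0, -87.9]
contact_force: [-3.5, 0.1, 5.4]
gripper_width: 0.0223
t 50.18 tcp [ 0.392  -0.2656  0.0335] rot [179.96   0.   -87.9 ] w 0.0223 F [-3.5  0.1  5.4]
delta tool mm [-260.8 -162.6 -121.6] rows>= 9 per row mm [-28.98 -18.07 -13.52]
turn [0.0008 0.     0.0018]
```

```bash
python3 -m inch '0 0 0 0 0 0 0.1;0 0 0 0 0 0 0.1;0 0 -0.01 0 0 0 0.1;0 0 -0.018 0 0 0 0.1;0 0 -0.025 0 0 0 0.1;0 0 -0.028 0 0 0 0.1;0 0 -0.025 0 0 0 0.1;0 0 -0.014 0 0 0 0.1;0 0 -0.005 0 0 0 0.1;0 0 0 0 0 0 0.1;0 0 0 0 0 0 0.1' 35
python3 - <<'E'
from h import *
import cv2
go(.545,.001,.155,-88)
im=r.capture("side")[:,:,::-1]; cv2.imwrite("pics/s34.png",cv2.resize(im[160:400,250:490],None,fx=3,fy=2.4,interpolation=cv2.INTER_CUBIC))
E
```

```text
time_s: 51.1
tcp_pos: [0.3918, -0.265, 0.157]
eef_rot: [179.9, 0.1, -87.9]
contact_force: [0.1, 0.3, -5.7]
gripper_width: 0.0205
t 51.1 tcp [ 0.3918 -0.265   0.157 ] rot [ 1.7992e+02  7.0000e-02 -8.7920e+01] w 0.0205 F [ 0.1  0.3 -5.7]
delta tool mm [-260.3 -162.8    2. ] rows>= 8 per row mm [-32.54 -20.35   0.25]
turn [0.0013 0.0011 0.0014]
```

View pics/s34.png

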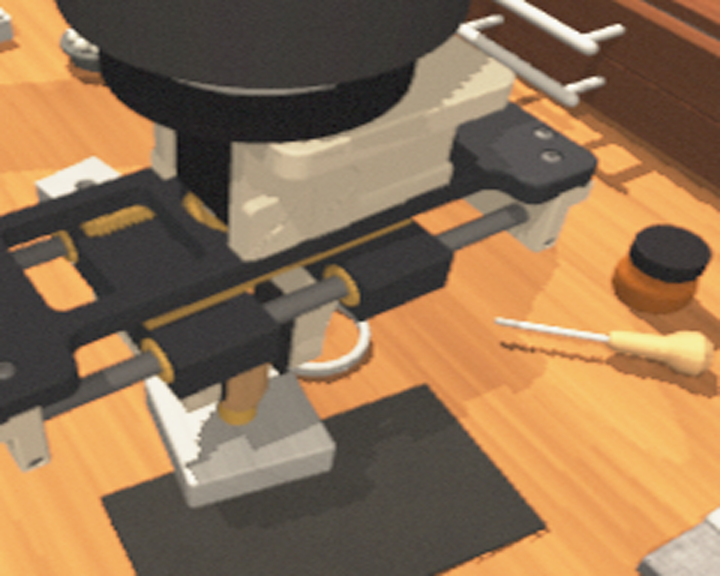

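The block is lifted level off the mat. Moving it to the square pad.

```bash
python3 -m inch '-0.009 -0.0056 0 0 0 0 0.1;-0.018 -0.0113 0 0 0 0 0.1;-0.024 -0.015 0 0 0 0 0.1;-0.027 -0.0169 0 0 0 0 0.1;-0.027 -0.0169 0 0 0 0 0.1;-0.027 -0.0169 0 0 0 0 0.1;-0.027 -0.0169 0 0 0 0 0.1;-0.027 -0.0169 0 0 0 0 0.1;-0.024 -0.015 0 0 0 0 0.1;-0.02 -0.0125 0 0 0 0 0.1;-0.016 -0.01 0 0 0 0 0.1;-0.009 -0.0056 0 0 0 0 0.1;-0.004 -0.0025 0 0 0 0 0.1;0 0 0 0 0 0 0.1;0 0 0 0 0 0 0.1;0 0 0 0 0 0 0.1'
python3 - <<'E'
from h import *
import cv2
go(.545,.001,.0325,-88)
im=r.capture("side")[:,:,::-1]; cv2.imwrite("pics/s35.png",cv2.resize(im[80:260,230:430],None,fx=3.8,fy=3.3,interpolation=cv2.INTER_CUBIC))
E
```

```text
time_s: 52.48
tcp_pos: [0.5442, -0.0016, 0.158]
eef_rot: [179.9, -0.0, -87.9]
contact_force: [0.1, 0.9, -4.4]
gripper_width: 0.0209
t 52.48 tcp [ 0.5442 -0.0016  0.158 ] rot [ 1.7995e+02 -1.0000e-02 -8.7930e+01] w 0.0209 F [ 0.1  0.9 -4.4]
delta tool mm [ -2.6  -1.  125.5] rows>= 4 per row mm [-0.64 -0.25 31.36]
turn [ 0.0009 -0.0003  0.0012]
```

View pics/s35.png

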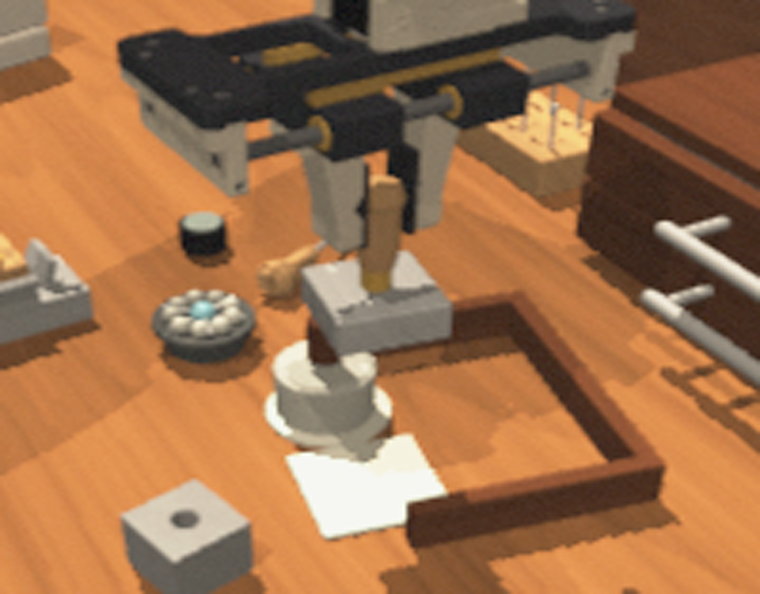

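```bash
python3 -m inch '-0.001 -0.0005 0.015 0 0 0 0.1;0 0 0.025 0 0 0 0.1;0 0 0.025 0 0 0 0.1;0 0 0.025 0 0 0 0.1;0 0 0.015 0 0 0 0.1;0 0 0.008 0 0 0 0.1;0 0 0.004 0 0 0 0.1;0 0 0.002 0 0 0 0.1;0 0 0 0 0 0 0.1;0 0 0 0 0 0 0.1;0 0 0 0 0 0 0.1'
python3 -c "
from h import *
go(.545,.001,.0325,-88)"
```

```text
time_s: 53.45
tcp_pos: [0.5462, 0.0005, 0.0403]
eef_rot: [-179.9, 0.0, -87.9]
contact_force: [0.0, 0.0, -5.0]
gripper_width: 0.0205
t 53.45 tcp [5.462e-01 5.000e-04 4.030e-02] rot [-1.7989e+02  3.0000e-02 -8.7890e+01] w 0.0205 F [ 0.  0. -5.]
delta tool mm [-0.6  1.2  7.8] rows>= 1 per row mm [-0.56  1.16  7.82]
turn [-0.0019  0.0005  0.002 ]
```

```bash
python3 -m inch '0 0.0005 0.003 0 0 0 0.1;0 0 0.002 0 0 0 0.1;0 0 0.001 0 0 0 0.1;0 0 0 0 0 0 0.1;0 0 0 0 0 0 0.1'; python3 -m inch '0 0 0.001 0 0 0 0.1;0 0 0 0 0 0 0.1;0 0 0 0 0 0 0.1'
```

```text
time_s: 53.87
tcp_pos: [0.5448, 0.0002, 0.0332]
eef_rot: [180.0, -0.0, -87.9]
contact_force: [0.5, -0.7, -4.3]
gripper_width: 0.0204
time_s: 54.12
tcp_pos: [0.5451, 0.0002, 0.0327]
eef_rot: [-180.0, -0.0, -87.9]
contact_force: [-2.0, -0.7, 1.0]
gripper_width: 0.0207
```

Contact (Fz −4.3 to +1). Release and withdraw.

```bash
python3 -m inch '0 0 0 0 0 0 0.5;0 0 0 0 0 0 0.5;0 0 0 0 0 0 0.5;0 0 0 0 0 0 0.5;0 0 -0.015 0 0 0 0.5;0 0 -0.025 0 0 0 0.5;0 0 -0.03 0 0 0 0.5;0 0 -0.03 0 0 0 0.5;0 0 -0.02 0 0 0 0.5;0.015 0 -0.01 0 0 0 0.5;0.03 0 0 0 0 0 0.5;0.035 0 0 0 0 0 0.5;0.035 0 0 0 0 0 0.5;0.035 0 0 0 0 0 0.5;0.035 0 0 0 0 0 0.5;0.03 0 0 0 0 0 0.5;0.015 0 0 0 0 0 0.5;0 0 0 0 0 0 0.5;0 0 0 0 0 0 0.5'
python3 - <<'E'
from h import *
import cv2
im=r.capture("side")[:,:,::-1]; cv2.imwrite("pics/s36.png",cv2.resize(im[110:270,180:420],None,fx=3.3,fy=3.3,interpolation=cv2.INTER_CUBIC))
im=r.capture("top")[:,:,::-1]; cv2.imwrite("pics/t36.png",cv2.resize(im[110:290,170:400],None,fx=3.3,fy=3.3,interpolation=cv2.INTER_CUBIC))
for n in("side","top"):
  for t in ["tin_knob","block_grip","peg_mid","pin_head"]: print(n,t,[(np.round(d["xy"],1),round(d["p"],2)) for d in r.recognise(t,n)[:2]])
E
```

```text
time_s: 55.7
tcp_pos: [0.5532, -0.2304, 0.1619]
eef_rot: [180.0, 0.0, -88.0]
contact_force: [0.9, 0.4, -0.6]
gripper_width: 0.0437
side tin_knob [(array([316.9, 192.6]), 0.91), (array([220.5, 150.7]), 0.27)]
side block_grip [(array([363.3, 369.8]), 0.75), (array([330.6, 217.2]), 0.6)]
side peg_mid [(array([217.5, 155.7]), 0.74)]
side pin_head [(array([217.8, 153.9]), 0.44)]
top tin_knob [(array([296.1, 185.1]), 0.41)]
top block_grip []
top peg_mid [(array([185.3, 250.3]), 0.57)]
top pin_head [(array([196.3, 254.1]), 0.51)]
```

View pics/s36.png

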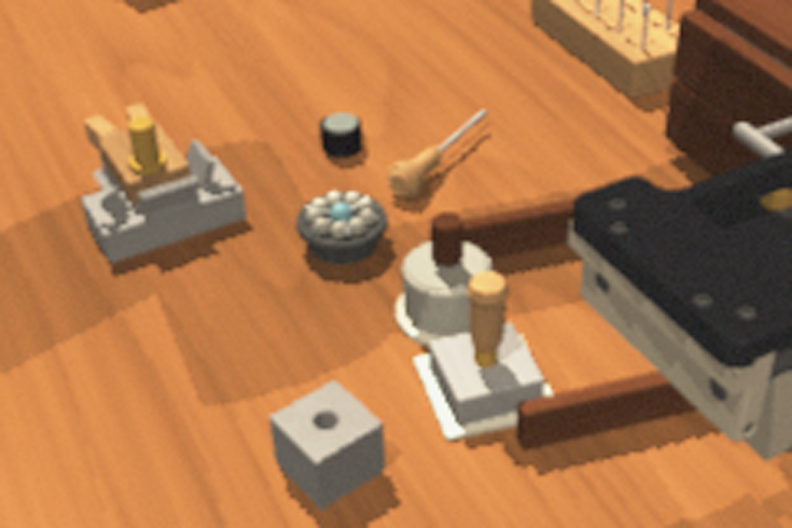

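View pics/t36.png

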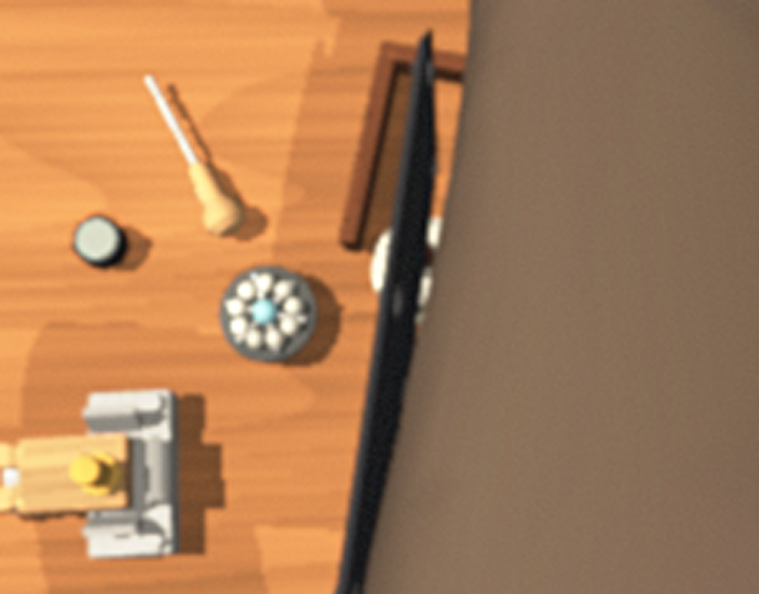

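```bash
python3 -m inch '0.015 0 0 0 0 0 0.5;0.03 0 0 0 0 0 0.5;0.03 0.02 0 0 0 0 0.5;0.03 0.02 0 0 0 0 0.5;0.03 0.02 0 0 0 0 0.5;0.03 0.02 0 0 0 0 0.5;0.03 0.02 0 0 0 0 0.5;0.03 0.02 0 0 0 0 0.5;0.03 0.02 0 0 0 0 0.5;0.03 0.02 0 0 0 0 0.5;0.03 0.01 0 0 0 0 0.5;0.015 0 0 0 0 0 0.5;0 0 0 0 0 0 0.5;0 0 0 0 0 0 0.5;0 0 0 0 0 0 0.5'
python3 - <<'E'
from h import *
import cv2
im=r.capture("top")[:,:,::-1]; cv2.imwrite("pics/t37.png",cv2.resize(im[110:290,170:400],None,fx=3.3,fy=3.3,interpolation=cv2.INTER_CUBIC))
E
```

```text
time_s: 57.45
tcp_pos: [0.3957, -0.5651, 0.162]
eef_rot: [180.0, 0.0, -87.9]
contact_force: [0.1, 2.0, 0.2]
gripper_width: 0.0441
```

View pics/t37.png

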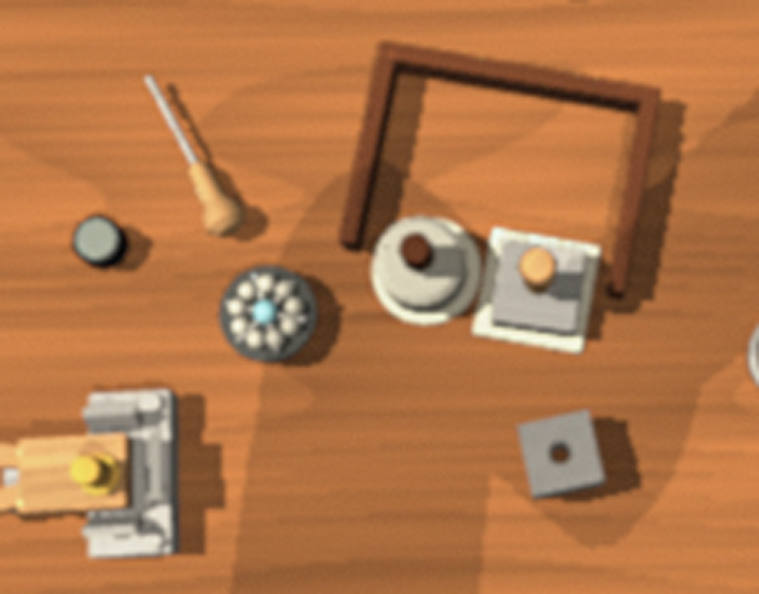

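The tin (knob (416,248)) and block (handle (538,266)) stand on their pads within about 4 mm of where they started. The peg and pin are seated at (92,473), and the arm is clear.

```bash
python3 -c "
from plant import r
print(r.get_state()['qd'].round(2)); print(r.close_job())"
```

```text
[ 0.5  -0.55 -0.08  0.1  -0.07  0.11]
the job is handed in; nothing more can be done
None
```

The peg is fitted and pinned in the bracket, and the job is handed in at about 57 s; it reported no verdict. I moved the tin and then the block onto the mat. The peg went into the bracket and the pin through both, then the tin and the block went back on their pads.

**Last checks:**
- **Peg:** it lies flat between the cheeks, with its hole about 2–4 mm ahead of the bracket's hole, inside the 8 mm allowed.
- **Pin:** it is upright about 1 mm from the bracket hole. Its head top measured z ≈ 74 mm against 76 mm expected, so the collar rests on the peg.
- **Tin and block:** both stand upright, within about 4 mm of where they started on their pads.
- **Arm:** it ended well clear of everything.

**Disagreements:**
- **Fingertips:** the real tips sit about 20 mm above the reported TCP. The images and a test close over the peg (the fingers shut to 33 mm without touching its 44 mm width) both showed this, so I used the corrected depth from the peg onwards. The first grips on the tin and block were therefore higher than planned, but they held.
- **Cameras:** the two views differed by about 3 mm on the peg-hole position. I aimed between them and the pin went in without resistance.
- **Recogniser:** it missed the block in one of the last top views, because the arm was covering it. In the side view it ranked a false hit at the mat above the real block. I judged those by eye instead.

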